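# Set the airbrush air valve for priming

### The job

Swing the magnifier lamp away from the airbrush compressor and centre its lens over the motorcycle frame on the turntable. Then set the air valve by feel: turn its black handwheel clockwise until the needle just seats, gently so the soft seat is not crushed, and back it out three quarters of a turn. Leave the frame and the other things on the desk where they stand, and let go of everything.

Things in the scene. Friction and masses are not known exactly. Their poses are not given: they have to be found in the camera images.
- lamp_pivot (a point): Vertical hinge axis of the magnifier lamp: a white round foot (150 mm diameter, 26 mm high) and steel post standing on the desk. This fixed point lies on the post's axis at the height of the swinging arm's centreline, 290 mm above the desk; the hinge hub reaches 327 mm up, radius 19 mm.
- lamp_grip (a point): Place to hold the lamp arm: on the centreline of its level round white tube (16 mm diameter, 290 mm above the desk), 205 mm from the hinge axis. Free tube runs 20 to 235 mm from the hinge axis. The point moves with the arm; its -x axis points from the hinge along the arm to the lens, z is up.
- lamp_lens (a point): Centre of the lamp's round lens, at the end of the arm 300 mm from the hinge axis. The white ring head around it is 132 mm in diameter and lies 236 to 258 mm above the desk. It moves with the arm.
- lamp_arm (a joint): Angle of the lamp arm about the upright post, rad, growing counterclockwise seen from above, limits -1.5 and 1.5; the hinge has friction of about 0.35 Nm (about 2 N at the grip point) and stays where it is left. At the start the lens hangs over the valve.
- turntable: Hobby turntable: grey disc 170 mm in diameter with a cork top at 26 mm height, turning on a black base. Origin on its centre at desk level. The base does not move; its centre is 290 to 310 mm from the lamp's hinge axis.
- frame: Loose white plastic motorcycle frame (a model, 160 mm long, 56 mm wide, 107 mm high, 70 g) standing on the turntable. Origin under its middle, on the cork; x along its length, z up. Bystander.
- valve: Brass needle valve in the compressor's level outlet pipe, fixed. Origin on the pipe axis 75 mm above the desk; y runs level along the pipe towards the pump; z is the stem axis, pointing up and out through the handwheel, leaning 25 degrees from upright towards the operator (to -x of compressor). Pipe, bonnet and stem are at most 17.5 mm in radius.
- wheel_center (a point): Centre of the valve's round black handwheel, 90 mm from valve along its z; axes as valve; fixed, does not turn with the wheel. Wheel 64 mm in diameter, rim 18 mm high (9 mm to each side of this point along z). Grasp it across the rim, at any angle, fingers along the stem; 20 mm of room for fingertips under the rim. A red mark shows one place on the rim.
- wheel (a joint): Turn of the handwheel about the stem, rad, counted from the seat: 0 where the needle sits on its seat (it reads no lower), growing counterclockwise (opening) seen looking onto the wheel; stop at 12.5. Packing friction of 0.12 Nm holds it where it is left; seating is felt as a clear rise of the moment. Starts 0.5 to 1.3 rad open.
- compressor: Airbrush compressor on a grey steel tray (290 by 380 mm), heavy, fixed. Origin on the desk under the valve's origin; y along the pipe to the black pump, x away from the operator. The pump (top 168 mm high) begins 147 mm along +y; filter and pressure gauge (top 140 mm) lie 86 to 130 mm along +y. On the -y side only a coupler below 90 mm height.
- file: Loose steel file with a wooden handle, 207 mm long, 20 mm high, lying on the desk; origin under it near its middle, x along it. Bystander.
- brush_rest: Loose white ceramic brush rest, 95 by 30 mm, 20 mm high; origin under its middle, long side along y. Bystander.
- paint_jar: Loose grey paint jar, 42 mm diameter, 58 mm high; origin under its middle. Bystander.
- primer_bottle: Loose grey primer bottle, 48 mm diameter, 105 mm high; origin under its middle. Bystander.
- thinner_bottle: Loose white thinner bottle with a red cap, 52 mm diameter, 120 mm high; origin under its middle. Bystander.
- organizer: Fixed black plastic tool organizer (150 by 230 mm, 145 mm high, tools standing up to 230 mm) with a tilt-out bin beneath; origin under its middle. Bystander. (A fixed white spray booth, 300 by 270 mm and 300 mm high, stands at the far left edge of the desk, centred near x 0.60, y 0.77 m.)
- seat (a joint): Squeeze of the valve's soft seat ring, rad of stem turn: 0 when not squeezed, negative when the wheel is forced clockwise after the needle has seated. The ring gives from about 0.2 Nm on, then like a spring of 3 Nm per rad, and springs back to 0 when let go. Forced beyond -0.2 rad (about 0.8 Nm) it is crushed.
There are look-alikes about, which are no part of the job. Leave any pink or purple look-alike of the turntable alone.

How it is judged:
On the way, in this order (a step that is already met when the one before it is completed fails the run):
1. the lamp is swung over the frame (lens centre within 45 mm, level, of the turntable's centre) (horizontal distance between lamp_lens and turntable below 0.045 m), for 0.2 s.
2. the valve is turned shut until the needle seats (handwheel within 0.03 rad of the seat) (value of joint wheel below 0.03 rad), for 0.2 s.
At the end, for the whole second after the job is handed in: The handwheel stands three quarters of a turn (4.71 rad, within 0.12 rad or 7 degrees) open from the seat after having been seated, and is at rest; the lamp's lens centre is within 45 mm, level, of the turntable's centre and the arm is at rest; everything is released (value of joint wheel between 4.592 and 4.832 rad and velocity of joint wheel between -0.05 and 0.05 rad/s and horizontal distance between lamp_lens and turntable below 0.045 m and velocity of joint lamp_arm between -0.05 and 0.05 rad/s); the robot touches nothing.
It fails at once if the soft valve seat is crushed (wheel forced more than 0.2 rad past seating, about 0.8 Nm) (value of joint seat below -0.2 rad).
It fails at once if the motorcycle frame is shifted by more than 20 mm (distance of frame from where it was at the start of the episode above 0.02 m).
It fails at once if a loose thing on the desk is shifted by more than 20 mm (distance of any of file, brush_rest, paint_jar, primer_bottle, thinner_bottle from where it was at the start of the episode above 0.02 m).
It also fails if it takes over 72 s, if anything falls off the work surface, if the arm or the gripper's body presses on something with over 40 N, if the wrist force passes 120 N, or if a joint passes its speed limit or range.

### The arm

A 7-joint arm with a two-finger parallel gripper is mounted at the origin on the work surface. World frame = base frame: x ahead of the robot, y to its left, z up, the work surface at z = 0. Lengths are in m, angles in rad, forces in N, time in s.
With the tool pointing down it reaches from about 0.425 to 0.925 m from the base axis. Payload 6.8 kg.
Tool frame: the origin (TCP) lies midway between the tips of the shut fingers; the grasp point (between the pads) lies 19 mm behind it (bot.pinch_z is the distance from the TCP to the grasp point, in m); z points along the fingers, y is the line along which they close (so a half turn about z gives the same grasp; the last joint's range is limited). The gripper opens to 85 mm and grips with 20 to 120 N. Pads are 22 mm wide; open, the fingers measure 114 mm over their backs; the gripper's body (76 mm by 85 mm) begins 54 mm behind the grasp point. The pads swing forward as they close: fully open they stand 13 mm farther back than shut.
Start: joints at [-1.267, 0.477, 0.022, 1.555, -0.011, 1.109, -0.083], TCP at [0.27, 0.619, 0.231] pointing down, gripper open.
Joint ranges: [-2.96, 2.96], [-0.34, 2.1], [-1.41, 1.46], [0.24, 2.44], [-1.37, 4.51], [0.17, 1.92], [-2.96, 2.96]. Speed limits (rad/s): [2.39, 2.39, 3.14, 3.14, 3.14, 3.14, 3.14].

### API

Orientations are given as a unit quaternion [w, x, y, z].
In Python, from station import bot, imaging gives the robot as it stands. The module is installed in compiled form; this text tells all that it offers.
- The arm moves only by the tool carry_out, never from a script. Its argument "targets" is a list of rows, each a list of 5 numbers: the shift along the tool's x, y, z in cm, then the turn about the tool's z in degrees, then the opening, from -1 (shut) to 1 (fully open). In form: [[x, y, z, yaw, gripper], ...]. A call has 1 to 12 rows; each row shifts and turns the commanded pose from where the row before left it, along the tool's axes as they then stand; what a row does not reach is not made up. A row lasts 1/10 s, in which the tool goes at most 50 mm and 8.59 degrees, less where a joint would pass 70% of its speed; a pose out of reach is approached as far as the arm can. A call is refused whole if a number of a shift passes 5 or a number of a turn 8.59, either way. A call with a gripper value outside its range is refused whole. The fingers move at their own pace and stop on an object; "force" is the grip in N (left out, the last holds). Time passes only in rows, so rows that do not move let the fingers close. It gives the time, the measured TCP pose, the force, the opening and the grip force at its end, in the units of the state.
- bot.get_obs(): the state, without advancing time (a new reading comes with each control period).
- imaging.read_camera(name): name is "scene" or "top"; returns the picture (384x512x3 uint8, red, green, blue); there is no depth.
- imaging.calibration(name): a dict with "fx", "fy", "cx", "cy" (pixels), "extrinsics" (4x4, takes a point from world to camera coordinates). Camera axes: x right, y up, looking along -z (the intrinsics and any distortion apply to the point x, -y, -z); pixel columns grow to the right and rows downward; lengths in m; the calibration is good to about 2 mm. A picture is of the moment at which its call begins. calibration takes no time and is no camera call.
- bot.hand_in(): hands the job in; it is judged then, once.
The state is a dict: "t": time; "q": joint angles; "joint_vel": joint speeds; "joint_torque": joint torques, N m; "eef_pos": TCP position; "tool_rot": TCP orientation; "contact_force": force on the tool from outside, world axes, zero at the start; "torque": the same for the moment, N m; "gripper_width": opening from 0.0 (shut) to 1.0 (fully open); "grasp_force": force on a finger pad.
Only numpy, scipy, OpenCV 4.12 (cv2) and the standard library are available. Lean on these libraries where they do the work, as an engineer would, in place of code of your own. Each camera call takes 0.05 s, during which the arm holds its last target. There are 200 camera calls.

## Working session

There is one attempt and no reset: what is moved stays moved. The work goes in short steps, Python scripts to look and compute and a tool call to move; the robot and the scene stay as the last step left them, time stands still between calls to the robot, and variables do not carry over. Pictures are saved under pics/ and viewed, at most 10 in all, crops included, and the job is handed in when it is done.

Besides the shell and the picture viewer there is one more tool, called by a JSON object that holds its "op" and its "data". carry_out: Moves the arm, as the interface text tells. Its arguments: {"type":"object","properties":{"targets":{"type":"array"},"force":{"type":"number"}},"required":["targets"]}

```bash
mkdir -p pics
cat > h.py <<'E'
import numpy as np, cv2
from station import bot, imaging
from scipy.spatial.transform import Rotation as R
def cal(n):
    c=imaging.calibration(n); K=np.array([[c['fx'],0,c['cx']],[0,c['fy'],c['cy']],[0,0,1]]); E=np.array(c['extrinsics']); return c,K,E
def proj(n,P):
    c,K,E=cal(n); p=E[:3,:3]@np.array(P,float)+E[:3,3]; q=K@np.array([p[0],-p[1],-p[2]]); return q[:2]/q[2]
def ray(n,uv):
    c,K,E=cal(n); d=np.linalg.inv(K)@np.array([uv[0],uv[1],1.]); d=np.array([d[0],-d[1],-d[2]]); Rm=E[:3,:3]
    return -Rm.T@E[:3,3], Rm.T@d
def atz(n,uv,z):
    o,d=ray(n,uv); return o+d*(z-o[2])/d[2]
def tri(a,b):
    o1,d1=ray('scene',a); o2,d2=ray('top',b)
    A=np.stack([d1,-d2],1); s=np.linalg.lstsq(A,o2-o1,rcond=None)[0]
    p=o1+s[0]*d1; q=o2+s[1]*d2; return (p+q)/2, np.linalg.norm(p-q)
def snap(n,f,crop=None,k=1.5):
    im=imaging.read_camera(n)[:,:,::-1]; cv2.imwrite('pics/raw_'+f,im)
    if crop: x0,y0,x1,y1=crop; im=im[y0:y1,x0:x1]
    cv2.imwrite('pics/'+f,cv2.resize(im,None,fx=k,fy=k,interpolation=cv2.INTER_CUBIC))
E
python3 - <<'E'
from h import *
np.set_printoptions(precision=3,suppress=True)
snap('scene','s0.png');snap('top','t0.png')
for n in('scene','top'): print(imaging.calibration(n))
print(bot.get_obs(), bot.pinch_z)
E
```

```text
{'fx': 458.6934959294662, 'fy': 458.6934959294662, 'cx': 258.30475889676165, 'cy': 185.4201938472415, 'extrinsics': array([[ 0.684,  0.729,  0.011, -0.243],
       [-0.521,  0.478,  0.708,  0.234],
       [ 0.511, -0.49 ,  0.707, -1.808],
       [ 0.   ,  0.   ,  0.   ,  1.   ]])}
{'fx': 431.3014439803644, 'fy': 431.3014439803644, 'cx': 254.16400198163754, 'cy': 190.42017481718622, 'extrinsics': array([[-0.005, -1.   , -0.001, -0.155],
       [ 0.976, -0.005,  0.216, -0.592],
       [-0.216, -0.   ,  0.976, -1.649],
       [ 0.   ,  0.   ,  0.   ,  1.   ]])}
{'t': 0.1, 'q': array([-1.267,  0.478,  0.022,  1.556, -0.012,  1.109, -0.083]), 'joint_vel': array([ 0.   , -0.002,  0.   , -0.001,  0.   ,  0.001, -0.001]), 'joint_torque': array([  0.004, -59.776,   1.613, -28.195,   0.013,   0.005,  -0.   ]), 'eef_pos': array([0.27 , 0.618, 0.23 ]), 'tool_rot': array([-0.   ,  0.204,  0.979, -0.001]), 'contact_force': array([-0.133,  0.352,  0.25 ]), 'torque': array([ 0.004,  0.057, -0.001]), 'grasp_force': 0.0, 'gripper_width': 0.9997110090393558} 0.0187
```

View pics/s0.png

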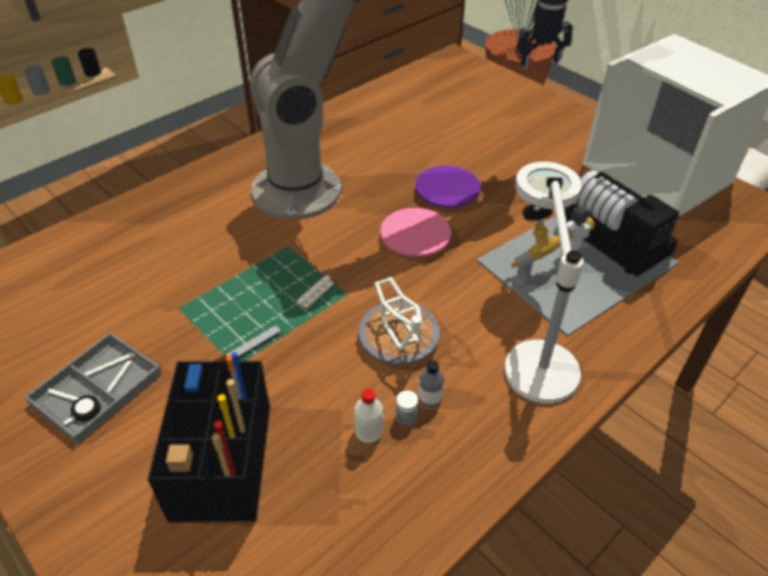

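View pics/t0.png

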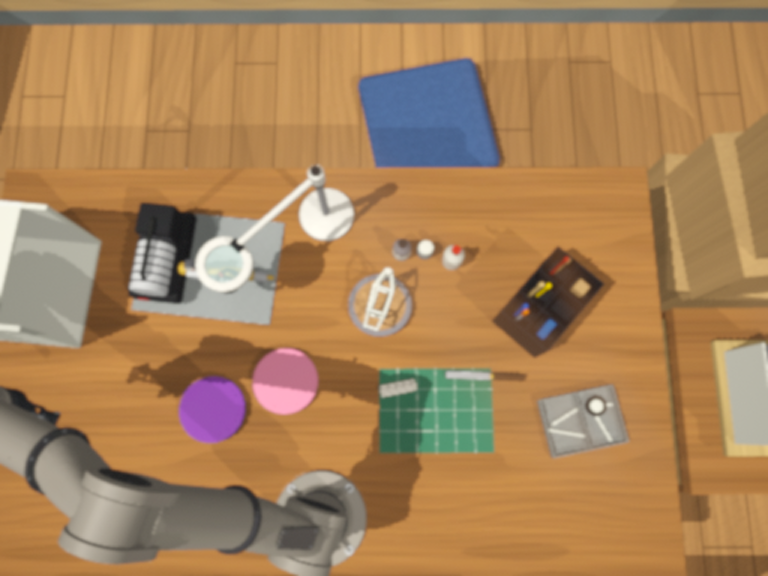

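Candidates for the turntable, in scene/top 768-px views: grey disc with frame (399,330)/(380,304), pink disc (415,232)/(285,381), purple disc (448,187)/(212,409). The grey one carrying the frame fits the description. The lens ring is at (548,184)/(223,264), the hub at (570,265)/(317,172), and the black wheel under the lens at about (537,212) in scene.

Run:
```python
from h import *
np.set_printoptions(precision=3,suppress=True)
s=1/1.5
def T(n,a,b): 
    p,e=tri(np.array(a)*s,np.array(b)*s); print(n,p,round(e,4))
T('lens',(548,184),(223,264)); T('hubtop',(573,260),(316,171)); 
print('foot',atz('scene',np.array((543,368))*s,.026),atz('top',np.array((326,214))*s,.026))
T('turntable',(399,328),(380,304))
print(atz('top',np.array((380,304))*s,.026),atz('scene',np.array((399,328))*s,.026))
for n,a,b in [('jar',(406,398),(426,247)),('primer',(432,368),(402,243)),('thinner',(368,396),(456,250)),('frametop?',(380,285),(388,272))]: T(n,a,b)
a=cv2.imread('pics/raw_s0.png')[95:275,230:460]; b=cv2.imread('pics/raw_t0.png')[95:230,80:290]
a=cv2.resize(a,(800,626),interpolation=cv2.INTER_CUBIC)[:600];b=cv2.resize(b,(800,514),interpolation=cv2.INTER_CUBIC)
cv2.imwrite('pics/a.png',a);cv2.imwrite('pics/b.png',b)
```

```text
lens [0.606 0.218 0.245] 0.0009
hubtop [ 0.813 -0.006  0.315] 0.0039
foot [ 0.817 -0.01   0.026] [ 0.804 -0.006  0.026]
turntable [ 0.549 -0.153  0.031] 0.0047
[ 0.549 -0.155  0.026] [ 0.548 -0.148  0.026]
jar [ 0.699 -0.279  0.059] 0.0029
primer [ 0.7   -0.213  0.093] 0.0021
thinner [ 0.676 -0.352  0.111] 0.004
frametop? [ 0.576 -0.196  0.215] 0.0505
```

View pics/a.png

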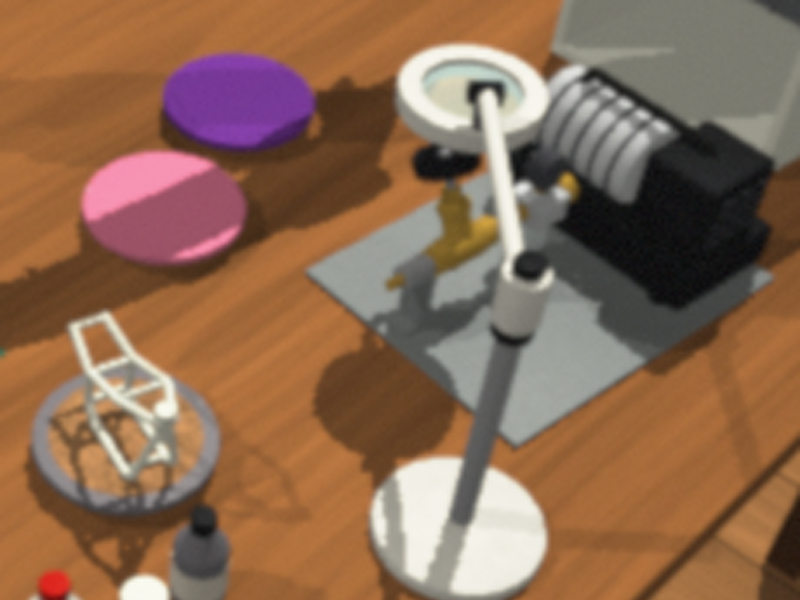

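View pics/b.png

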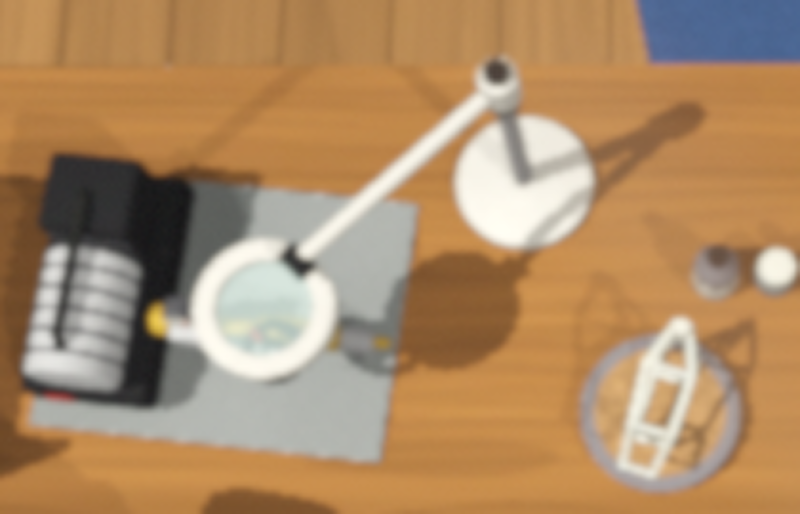

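```bash
cat >> h.py <<'E'
def pose():
    o=bot.get_obs(); q=o['tool_rot']; return o,np.array(o['eef_pos']),R.from_quat([q[1],q[2],q[3],q[0]]).as_matrix()
def totool(target,head=None):
    """shift in tool axes (cm) and yaw (deg) from measured pose to world target, tool-y heading (deg)"""
    o,p,M=pose(); d=M.T@(np.array(target)-p)*100; h=np.degrees(np.arctan2(M[1,1],M[0,1]))
    return d.round(2),h.round(1),(None if head is None else round(-((head-h+180)%360-180),1))
E
python3 - <<'E'
from h import *
np.set_printoptions(precision=3,suppress=True)
A=lambda p:(230+p[0]/3.478,95+p[1]/3.478); B=lambda p:(80+p[0]/3.81,95+p[1]/3.81)
def T(n,a,b): 
    p,e=tri(A(a),B(b)); print(n,p,round(e,4)); return p
h=T('hub',(531,264),(497,70)); T('tube_mid?',(503,173),(388,178)); l=T('lens',(473,88),(264,306))
T('armend',(485,92),(300,258)); t=T('tt',(125,440),(661,411))
print('tubes at z.29', atz('top',B((388,178)),.29),atz('top',B((320,240)),.29),atz('top',B((460,115)),.29))
print('ang',np.degrees(np.arctan2(*(l-h)[1::-1])),np.degrees(np.arctan2(*(t-h)[1::-1])),np.linalg.norm((l-h)[:2]),np.linalg.norm((t-h)[:2]))
print('wheel scene@.157',atz('scene',A((447,160)),.157))
print('pipe end/gauge',atz('top',B((385,343)),.075),atz('top',B((160,318)),.075))
print('tray corners',[atz('top',B(p),.01) for p in((417,205),(380,461),(32,428))])
print(totool([.672,.145,.42],42))
E
```

```text
hub [ 0.813 -0.005  0.323] 0.0048
tube_mid? [0.719 0.096 0.294] 0.0044
lens [0.607 0.215 0.256] 0.0042
armend [0.643 0.175 0.292] 0.0037
tt [ 0.551 -0.154  0.019] 0.0042
tubes at z.29 [0.718 0.096 0.29 ] [0.659 0.156 0.29 ] [0.78 0.03 0.29]
ang 133.05300888602278 -150.46461229738046 0.3012433387889669 0.3011577899739562
wheel scene@.157 [0.591 0.228 0.157]
pipe end/gauge [0.612 0.131 0.075] [0.64  0.367 0.075]
tray corners [array([0.783, 0.112, 0.01 ]), array([0.499, 0.143, 0.01 ]), array([0.536, 0.516, 0.01 ])]
(array([-55.78, -27.29, -18.91]), np.float64(66.4), np.float64(24.4))
```

{"op": "carry_out", "data": {"targets": [[0, 0, -4.75, 6.1, 1], [0, 0, -4.75, 6.1, 1], [0, 0, -4.75, 6.1, 1], [0, 0, -4.75, 6.1, 1], [0, 0, 0, 0, 1]], "force": 20}}

```text
t: 0.6
eef_pos: [0.2712, 0.6206, 0.4293]
tool_rot: [-0.0, 0.408, 0.913, 0.006]
contact_force: [0.3, 0.5, 0.6]
gripper_width: 0.997
grasp_force: 0.0
```

```bash
python3 -c "
from h import *
print(totool([.672,.143,.42],42),pose()[1])"
```

```text
(array([-62.32,  -2.01,   0.54]), np.float64(41.8), np.float64(-0.2)) [0.27116146 0.6206009  0.42931263]
```

{"op": "carry_out", "data": {"targets": [[-4.8, -0.15, 0, 0, 1], [-4.8, -0.15, 0, 0, 1], [-4.8, -0.15, 0, 0, 1], [-4.8, -0.15, 0, 0, 1], [-4.8, -0.15, 0, 0, 1], [-4.8, -0.15, 0, 0, 1], [-4.8, -0.15, 0, 0, 1], [-4.8, -0.15, 0, 0, 1], [-4.8, -0.15, 0, 0, 1], [-4.8, -0.15, 0, 0, 1], [-4.8, -0.15, 0, 0, 1], [-4.8, -0.15, 0, 0, 1]]}}

```text
t: 1.8
eef_pos: [0.643, 0.1769, 0.4207]
tool_rot: [-0.0, 0.406, 0.914, -0.0]
contact_force: [0.2, 0.7, 0.4]
gripper_width: 0.998
grasp_force: 0.0
```

{"op": "carry_out", "data": {"targets": [[-4.8, -0.2, 0, 0, 1], [0, 0, 0, 0, 1], [0, 0, 0, 0, 1], [0, 0, 0, 0, 1]]}}

```text
t: 2.2
eef_pos: [0.6723, 0.143, 0.4207]
tool_rot: [-0.001, 0.406, 0.914, 0.0]
contact_force: [-0.2, 0.2, 0.5]
gripper_width: 1.001
grasp_force: 0.0
```

```bash
python3 -c "
from h import *
print(totool([.672,.143,.27],42),pose()[1])"
```

```text
(array([ 0.  , -0.02, 15.07]), np.float64(42.1), np.float64(0.1)) [0.67234804 0.14298099 0.42067236]
```

{"op": "carry_out", "data": {"targets": [[0, 0, 4, 0, 1], [0, 0, 4, 0, 1], [0, 0, 3.5, 0, 1], [0, 0, 3.3, 0, 1], [0, 0, 0, 0, -0.3], [0, 0, 0, 0, -0.3], [0, 0, 0, 0, -0.3], [0, 0, 0, 0, -0.3], [0, 0, 0, 0, -0.3]]}}

```text
t: 3.1
eef_pos: [0.6736, 0.1417, 0.275]
tool_rot: [0.001, 0.407, 0.914, 0.001]
contact_force: [0.0, -0.2, 0.7]
gripper_width: 0.347
grasp_force: 0.0
```

Run:
```python
from h import *
# swing: heading of arm 133.5 -> 209.2 (+ backlash), rows in tool frame
piv=np.array([.813,-.006]); o,p,M=pose(); print(p,o['gripper_width'],o['grasp_force'])
N=20; d=76/N
# tool x axis: heading of tool x; chord per row in current tool frame
h=np.arctan2(M[1,0],M[0,0]); r=.205
# tool at arm angle a has x-heading = h+(a-a0)
a=np.radians(133.5); c0=np.array([np.cos(a),np.sin(a)]);a2=a+np.radians(d);c1=np.array([np.cos(a2),np.sin(a2)])
w=r*(c1-c0); print('per-row tool shift cm',M.T@np.r_[w,0]*100,'yaw',-d)
```

```text
[0.6735722  0.14168049 0.27497122] 0.34683063917388945 0.0
per-row tool shift cm [-0.08037366 -1.35698033 -0.00321793] yaw -3.8
```

{"op": "carry_out", "data": {"targets": [[-0.05, -1.36, 0, -3.8, -0.3], [-0.05, -1.36, 0, -3.8, -0.3], [-0.05, -1.36, 0, -3.8, -0.3], [-0.05, -1.36, 0, -3.8, -0.3], [-0.05, -1.36, 0, -3.8, -0.3], [-0.05, -1.36, 0, -3.8, -0.3], [-0.05, -1.36, 0, -3.8, -0.3], [-0.05, -1.36, 0, -3.8, -0.3], [-0.05, -1.36, 0, -3.8, -0.3], [-0.05, -1.36, 0, -3.8, -0.3]]}}

```text
t: 4.1
eef_pos: [0.6093, 0.0247, 0.2745]
tool_rot: [0.001, 0.085, 0.996, 0.001]
contact_force: [2.6, 2.0, 0.8]
gripper_width: 0.35
grasp_force: 1.1
```

Run:
```python
from h import *
o,p,M=pose(); v=p[:2]-[.813,-.006]; print(p,np.hypot(*v),np.degrees(np.arctan2(v[1],v[0])),o['contact_force'],totool(p)[1])
```

```text
[0.60928325 0.02470933 0.27445458] 0.20601838916164372 171.42748019570772 [2.58010038 1.95751785 0.7705518 ] 80.2
```

{"op": "carry_out", "data": {"targets": [[-0.05, -1.36, 0, -3.8, -0.3], [-0.05, -1.36, 0, -3.8, -0.3], [-0.05, -1.36, 0, -3.8, -0.3], [-0.05, -1.36, 0, -3.8, -0.3], [-0.05, -1.36, 0, -3.8, -0.3], [-0.05, -1.36, 0, -3.8, -0.3], [-0.05, -1.36, 0, -3.8, -0.3], [-0.05, -1.36, 0, -3.8, -0.3], [-0.05, -1.36, 0, -3.8, -0.3], [-0.05, -1.36, 0, -3.8, -0.3], [0, 0, 0, 0, -0.3], [0, 0, 0, 0, -0.3]]}}

```text
t: 5.3
eef_pos: [0.6299, -0.1077, 0.2736]
tool_rot: [0.0, -0.241, 0.971, -0.0]
contact_force: [-0.6, 0.3, -0.3]
gripper_width: 0.352
grasp_force: 0.0
```

Run:
```python
from h import *
o,p,M=pose(); v=p[:2]-[.813,-.006]; print(p,np.hypot(*v),np.degrees(np.arctan2(v[1],v[0])),o['contact_force'],totool(p)[1])
snap('top','t1.png',(80,90,300,240),3.6)
```

```text
[ 0.629887   -0.10767038  0.27363588] 0.209445071468522 -150.95952085692898 [-0.57234609  0.26155865 -0.29118053] 117.9
```

View pics/t1.png

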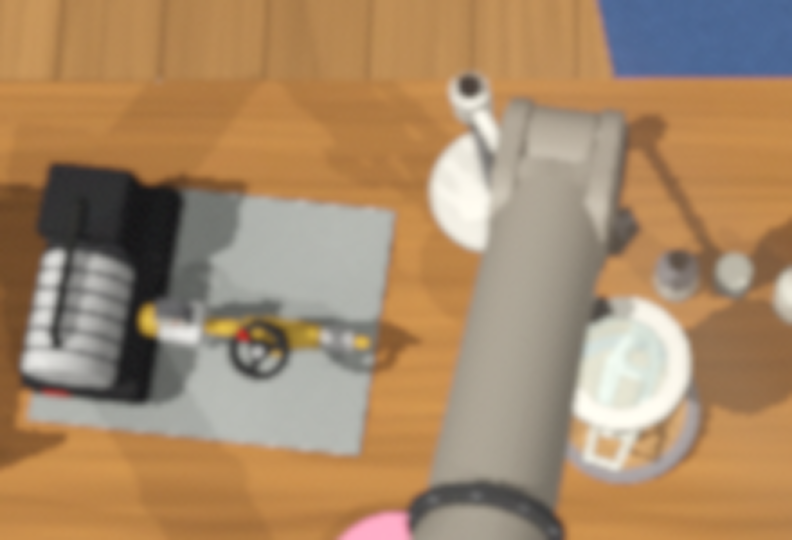

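The lens ring now sits at crop (630,364) over the frame, and the wheel is free at crop (259,350), with its red mark at (243,336).

Run:
```python
from h import *
C=lambda p:(80+p[0]/3.6,90+p[1]/3.6)
l=atz('top',C((630,364)),.25); print(l, np.hypot(*(l[:2]-[.55,-.153])))
print('wheel',atz('top',C((259,350)),.157), 'mark',atz('top',C((243,336)),.16))
print(totool([.597,.21,.40]))
```

```text
[ 0.5473521  -0.16160201  0.25      ] 0.009000332135276977
wheel [0.58490678 0.2258122  0.157     ] mark [0.59932209 0.24249813 0.16      ]
(array([-11.96,  29.56, -12.64]), np.float64(117.9), None)
```

{"op": "carry_out", "data": {"targets": [[0, 0, 0, 0, 1], [0, 0, 0, 0, 1], [0, 0, 0, 0, 1], [0, 0, -4, 0, 1], [0, 0, -4, 0, 1], [0, 0, -4, 0, 1], [0, 0, 0, 0, 1], [0, 0, 0, 0, 1]]}}

```text
t: 6.15
eef_pos: [0.6302, -0.1075, 0.3944]
tool_rot: [0.001, -0.242, 0.97, -0.0]
contact_force: [0.0, 0.3, -0.7]
gripper_width: 0.996
grasp_force: 0.0
```

Run:
```python
from h import *
a=proj('scene',(.587,.226,.157)).astype(int); b=proj('top',(.587,.226,.157)).astype(int); print(a,b)
ims=[]
for n,c in(('scene',a),('top',b)):
    im=imaging.read_camera(n)[:,:,::-1]; cv2.imwrite(f'pics/raw_{n}2.png',im)
    ims.append(cv2.resize(im[c[1]-25:c[1]+25,c[0]-20:c[0]+20],None,fx=10,fy=10,interpolation=cv2.INTER_CUBIC))
cv2.imwrite('pics/w2.png',np.hstack(ims))
```

```text
[357 140] [151 186]
```

View pics/w2.png

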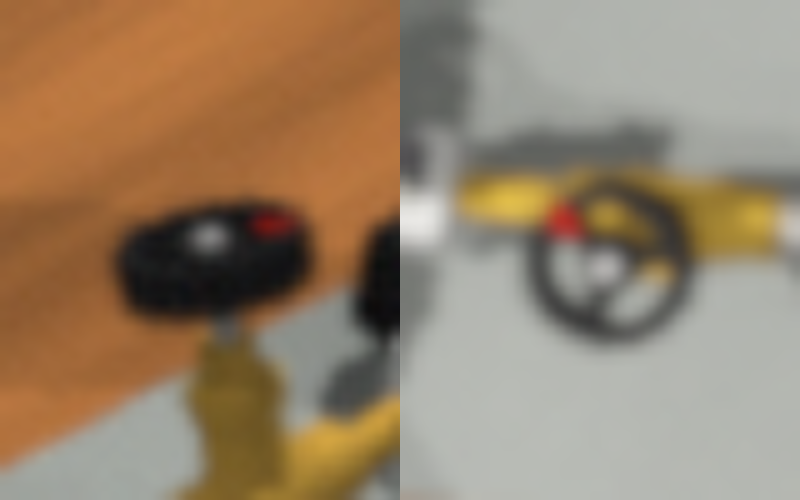

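```bash
cat >> h.py <<'E'
from scipy.optimize import minimize
g=np.radians(-6); X=np.array([np.cos(g),np.sin(g),0]); Y=np.array([-np.sin(g),np.cos(g),0])
ax=np.cos(np.radians(25))*np.array([0,0,1])-np.sin(np.radians(25))*X   # stem axis
VX=np.cross(Y,ax)  # valve x
def red(n,im,c=None,r=14):
    """subpixel centroid of red mark near wheel"""
    c=np.array(c).astype(int); w=im[c[1]-r:c[1]+r,c[0]-r:c[0]+r].astype(float)
    e=np.clip(w[...,0]-1.6*np.maximum(w[...,1],0)-25,0,None)*(w[...,2]>.6*w[...,1])
    yy,xx=np.mgrid[c[1]-r:c[1]+r,c[0]-r:c[0]+r]
    return (np.array([(e*xx).sum(),(e*yy).sum()])/e.sum() if e.sum()>0 else None), e.sum()
def rimpt(C,th,rm=.027,h=.009): return C+ax*h+rm*(np.cos(th)*VX+np.sin(th)*Y)
def marks(C):
    d={}
    for n in('scene','top'):
        p,s=red(n,imaging.read_camera(n),proj(n,C)); d[n]=(p,s)
    return d
def angle(C,d,rm=.027):
    out={}
    ths=np.radians(np.arange(0,360,.5))
    E={n:np.array([np.sum((proj(n,rimpt(C,t,rm))-d[n][0])**2) for t in ths]) for n in d if d[n][1]>60}
    for n in E: out[n]=(np.degrees(ths[E[n].argmin()]),E[n].min()**.5)
    tot=sum(E.values()); out['both']=(np.degrees(ths[tot.argmin()]),tot.min()**.5); return out
E
python3 - <<'E'
from h import *
np.set_printoptions(precision=3,suppress=True)
p,e=tri((358.05,140.6),(151.85,186.75)); print('wheel c',p,e)
hub,e2=tri((337+20.7-.45,115+23.7-.45),(131+21-.45,161+26.6-.45)); print('hub',hub,e2)
print('lens-pivot etc: valve origin->',p-.09*ax)
d={n:red(n,cv2.imread(f'pics/raw_{n}2.png')[:,:,::-1],proj(n,p)) for n in('scene','top')}; print(d)
m,em=tri(d['scene'][0],d['top'][0]); print('mark',m,em,'axial',(m-p)@ax,'rad',np.linalg.norm(np.cross(m-p,ax)))
for rm in(.025,.028,.031): print(rm,angle(p,d,rm))
E
```

```text
wheel c [0.588 0.227 0.157] 0.002552137175119154
hub [0.584 0.226 0.165] 0.0019552716688619604
lens-pivot etc: valve origin-> [0.626 0.223 0.075]
{'scene': (array([363.616, 136.899]), np.float64(168.79999999999995)), 'top': (array([147.124, 182.705]), np.float64(229.79999999999995))}
mark [0.599 0.241 0.172] 0.0004239297693295727 axial 0.009737194857775164 rad 0.02097562445831092
0.025 {'scene': (np.float64(68.5), np.float64(1.1973059814651619)), 'top': (np.float64(44.5), np.float64(1.0292857928297885)), 'both': (np.float64(45.0), np.float64(1.6962901536373962))}
0.028 {'scene': (np.float64(80.5), np.float64(1.7759858343709198)), 'top': (np.float64(44.5), np.float64(1.8443067452230866)), 'both': (np.float64(44.5), np.float64(2.940033540419384))}Traceback (most recent call last):
  File "<stdin>", line 8, in <module>
  File "h.py", line 46, in angle
    E={n:np.array([np.sum((proj(n,rimpt(C,t,rm))-d[n][0])**2) for t in ths]) for n in d if d[n][1]>60}
                           ~~~~^^^^^^^^^^^^^^^^^
  File "h.py", line 7, in proj
    c,K,E=cal(n); p=E[:3,:3]@np.array(P,float)+E[:3,3]; q=K@np.array([p[0],-p[1],-p[2]]); return q[:2]/q[2]
          ~~~^^^
  File "h.py", line 5, in cal
    c=imaging.calibration(n); K=np.array([[c['fx'],0,c['cx']],[0,c['fy'],c['cy']],[0,0,1]]); E=np.array(c['extrinsics']); return c,K,E
ValueError: time passes only in moves, steps and waits
```

```bash
sed -i 's/^def cal(n):/_c={}\ndef cal(n):\n    if n not in _c: _c[n]=_cal(n)\n    return _c[n]\ndef _cal(n):/' h.py
python3 - <<'E'
from h import *
print(totool([.588,.227,.394],119)); o=bot.get_obs(); print(o['q'].round(2),o['torque'].round(2))
E
```

```text
(array([-12.04,  31.45,  -0.18]), np.float64(118.0), np.float64(-1.0))
[-0.08  0.32  0.2   1.44 -0.07  1.39  2.19] [0.02 0.01 0.01]
```

{"op": "carry_out", "data": {"targets": [[-1.72, 4.49, 0, 0, 1], [-1.72, 4.49, 0, 0, 1], [-1.72, 4.49, 0, 0, 1], [-1.72, 4.49, 0, 0, 1], [-1.72, 4.49, 0, 0, 1], [-1.72, 4.49, 0, 0, 1], [-1.72, 4.5, 0, -1, 1], [0, 0, 4, 0, 1], [0, 0, 4, 0, 1], [0, 0, 4, 0, 1], [0, 0, 0, 0, 1], [0, 0, 0, 0, 1]]}}

```text
t: 7.45
eef_pos: [0.5881, 0.2264, 0.2728]
tool_rot: [-0.001, -0.25, 0.968, -0.0]
contact_force: [-0.0, 0.0, 1.6]
gripper_width: 1.0
grasp_force: 0.0
```

Run:
```python
from h import *
print(pose()[1],totool([.588,.227,.130],119)); o=bot.get_obs(); print(o['q'].round(2),o['torque'].round(2))
```

```text
[0.58813304 0.226411   0.27279545] (array([-0.05,  0.06, 14.28]), np.float64(119.0), np.float64(0.0))
[-0.49  0.37  0.03  1.62 -0.01  1.15  1.62] [0.01 0.   0.03]
```

{"op": "carry_out", "data": {"targets": [[0, 0, 4, 0, 1], [0, 0, 3, 0, 1], [0, 0, 2.5, 0, 1], [0, 0, 2.5, 0, 1], [0, 0, 2.2, 0, 1], [0, 0, 0, 0, 1], [0, 0, 0, 0, 1]]}}

```text
t: 8.15
eef_pos: [0.59, 0.2272, 0.1334]
tool_rot: [0.001, -0.25, 0.968, 0.0]
contact_force: [1.3, 0.3, 1.0]
gripper_width: 0.998
grasp_force: 0.0
```

{"op": "carry_out", "data": {"targets": [[0, 0, 0, 0, 0.2], [0, 0, 0, 0, 0.2], [0, 0, 0, 0, 0.2], [0, 0, 0, 0, 0.2], [0, 0, 0, 0, 0.2]], "force": 20}}

```text
t: 8.65
eef_pos: [0.5895, 0.2289, 0.1341]
tool_rot: [0.002, -0.251, 0.968, 0.001]
contact_force: [-3.0, 3.3, 6.4]
gripper_width: 0.755
grasp_force: 20.4
```

```bash
cat >> h.py <<'E'
def rep():
    o,p,M=pose(); t=np.array(o['torque']); print(o['t'],p.round(4),'head',totool(p)[1],'F',np.round(o['contact_force'],1),'T',t.round(3),'stem',(t@ax).round(3),'w',round(o['gripper_width'],3),'g',round(o['grasp_force'],1))
E
python3 -c "
from h import *
rep()"
```

```text
8.65 [0.5895 0.2289 0.1341] head 119.0 F [-3.   3.3  6.4] T [ 0.339  0.472 -0.253] stem -0.351 w 0.755 g 20.4
```

{"op": "carry_out", "data": {"targets": [[0, 0, 0, 4, 0.2], [0, 0, 0, 4, 0.2], [0, 0, 0, 4, 0.2], [0, 0, 0, 0, 0.2]]}}

```text
t: 9.05
eef_pos: [0.5899, 0.2286, 0.1336]
tool_rot: [0.002, -0.148, 0.989, 0.001]
contact_force: [-0.2, 3.2, 5.2]
gripper_width: 0.751
grasp_force: 22.5
```

```bash
python3 -c "
from h import *
rep()"
```

```text
9.05 [0.5899 0.2286 0.1336] head 107.0 F [-0.2  3.2  5.2] T [ 0.863  0.116 -0.032] stem -0.387 w 0.751 g 22.5
```

{"op": "carry_out", "data": {"targets": [[0, 0, 0, 4, 0.2], [0, 0, 0, 4, 0.2], [0, 0, 0, 0, 0.2]]}}

```text
t: 9.35
eef_pos: [0.59, 0.2281, 0.1331]
tool_rot: [0.002, -0.079, 0.997, 0.001]
contact_force: [1.8, 4.1, 4.4]
gripper_width: 0.751
grasp_force: 22.1
```

```bash
python3 -c "
from h import *
rep()"
```

```text
9.35 [0.59   0.2281 0.1331] head 99.1 F [1.8 4.1 4.4] T [ 1.038 -0.177  0.093] stem -0.36 w 0.751 g 22.1
```

{"op": "carry_out", "data": {"targets": [[0, 0, 0, 4, 0.2], [0, 0, 0, 4, 0.2], [0, 0, 0, 0, 0.2]]}}

```text
t: 9.65
eef_pos: [0.5902, 0.2274, 0.1327]
tool_rot: [0.002, -0.01, 1.0, 0.001]
contact_force: [2.5, 3.5, 3.6]
gripper_width: 0.746
grasp_force: 21.8
```

```bash
python3 -c "
from h import *
rep()"
```

```text
9.65 [0.5902 0.2274 0.1327] head 91.1 F [2.5 3.5 3.6] T [ 0.99  -0.688  0.034] stem -0.416 w 0.746 g 21.8
```

{"op": "carry_out", "data": {"targets": [[0, 0, 0, 2, 0.2], [0, 0, 0, 2, 0.2], [0, 0, 0, 0, 0.2]]}}

```text
t: 9.95
eef_pos: [0.5901, 0.227, 0.1323]
tool_rot: [0.002, 0.025, 1.0, 0.001]
contact_force: [4.5, 3.5, 4.5]
gripper_width: 0.742
grasp_force: 21.7
```

```bash
python3 -c "
from h import *
rep()"
```

```text
9.95 [0.5901 0.227  0.1323] head 87.2 F [4.5 3.5 4.5] T [ 0.985 -0.864  0.012] stem -0.442 w 0.742 g 21.7
```

{"op": "carry_out", "data": {"targets": [[0, 0, 0, 2, 0.2], [0, 0, 0, 2, 0.2], [0, 0, 0, 0, 0.2]]}}

```text
t: 10.25
eef_pos: [0.59, 0.227, 0.1323]
tool_rot: [0.002, 0.06, 0.998, 0.001]
contact_force: [4.3, 1.9, 3.6]
gripper_width: 0.746
grasp_force: 22.1
```

```bash
python3 -c "
from h import *
rep()"
```

```text
10.25 [0.59   0.227  0.1323] head 83.2 F [4.3 1.9 3.6] T [ 1.119 -0.954  0.144] stem -0.382 w 0.746 g 22.1
```

{"op": "carry_out", "data": {"targets": [[0, 0, 0, 2, 0.2], [0, 0, 0, 2, 0.2], [0, 0, 0, 0, 0.2]]}}

```text
t: 10.55
eef_pos: [0.5899, 0.2268, 0.1322]
tool_rot: [0.001, 0.095, 0.996, 0.001]
contact_force: [4.9, 0.6, 5.2]
gripper_width: 0.74
grasp_force: 23.2
```

```bash
python3 -c "
from h import *
rep()"
```

```text
10.55 [0.5899 0.2268 0.1322] head 79.1 F [4.9 0.6 5.2] T [ 1.147 -1.099  0.258] stem -0.297 w 0.74 g 23.2
```

{"op": "carry_out", "data": {"targets": [[0, 0, 0, 2, 0.2], [0, 0, 0, 2, 0.2], [0, 0, 0, 0, 0.2]]}}

```text
t: 10.85
eef_pos: [0.5898, 0.2268, 0.1322]
tool_rot: [0.001, 0.129, 0.992, 0.001]
contact_force: [4.0, 0.3, 5.0]
gripper_width: 0.739
grasp_force: 27.0
```

```bash
python3 -c "
from h import *
rep()"
```

```text
10.85 [0.5898 0.2268 0.1322] head 75.1 F [4.  0.3 5. ] T [ 1.253 -1.003  0.382] stem -0.225 w 0.739 g 27.0
```

{"op": "carry_out", "data": {"targets": [[0, 0, 0, 2, 0.2], [0, 0, 0, 1, 0.2], [0, 0, 0, 0, 0.2]]}}

```text
t: 11.15
eef_pos: [0.5898, 0.2266, 0.132]
tool_rot: [0.001, 0.155, 0.988, 0.001]
contact_force: [4.5, 0.9, 3.7]
gripper_width: 0.742
grasp_force: 30.6
```

```bash
python3 -c "
from h import *
rep()"
```

```text
11.15 [0.5898 0.2266 0.132 ] head 72.1 F [4.5 0.9 3.7] T [ 1.247 -1.328  0.423] stem -0.2 w 0.742 g 30.6
```

{"op": "carry_out", "data": {"targets": [[0, 0, 0, 0, 1], [0, 0, 0, 0, 1], [0, 0, 0, 0, 1], [0, 0, -4.5, 0, 1], [0, 0, -4.5, 0, 1], [0, 0, -4.5, 0, 1], [3, 4, 0, 0, 1], [3, 4, 0, 0, 1], [3, 4, 0, 0, 1], [3, 4, 0, 0, 1], [0, 0, 0, 0, 1]]}}

```text
t: 12.25
eef_pos: [0.5174, 0.4248, 0.2647]
tool_rot: [-0.003, 0.15, 0.989, 0.001]
contact_force: [-1.1, 0.4, 0.9]
gripper_width: 1.0
grasp_force: 0.0
```

```bash
cat >> h.py <<'E'
WC=np.array([.588,.227,.157])
def look(tag):
    rep(); d={}; ims=[]
    for n in('scene','top'):
        im=imaging.read_camera(n); cv2.imwrite(f'pics/raw_{n}_{tag}.png',im[:,:,::-1]); d[n]=red(n,im,proj(n,WC))
        c=proj(n,WC).astype(int); ims.append(cv2.resize(im[c[1]-25:c[1]+25,c[0]-20:c[0]+20,::-1],None,fx=10,fy=10,interpolation=cv2.INTER_CUBIC))
    cv2.imwrite(f'pics/w_{tag}.png',np.hstack(ims)); show(d)
def show(d):
    print(d); m,e=tri(d['scene'][0],d['top'][0]); v=m-WC; print('mark',m.round(4),round(e,4),'axial',round(v@ax,4),'rad',round(np.linalg.norm(np.cross(v,ax)),4),'ang',round(np.degrees(np.arctan2(v@Y,v@VX)),1))
E
python3 -c "
from h import *
d={n:red(n,cv2.imread(f'pics/raw_{n}2.png')[:,:,::-1],proj(n,WC)) for n in('scene','top')}; show(d)
look('c1')"
```

```text
{'scene': (array([363.61611374, 136.8992891 ]), np.float64(168.79999999999995)), 'top': (array([147.12445605, 182.70496084]), np.float64(229.79999999999995))}
mark [0.5987 0.2408 0.172 ] 0.0004 axial 0.0097 rad 0.0209 ang 45.4
12.25 [0.5174 0.4248 0.2647] head 72.8 F [-1.1  0.4  0.9] T [ 0.044 -0.007 -0.004] stem -0.023 w 1.0 g 0.0
{'scene': (array([362.98305085, 138.87288136]), np.float64(23.599999999999994)), 'top': (array([150.6070529 , 180.83123426]), np.float64(79.39999999999998))}
mark [0.6053 0.2276 0.1748] 0.0001 axial 0.0089 rad 0.0232 ang 6.0
```

View pics/w_c1.png

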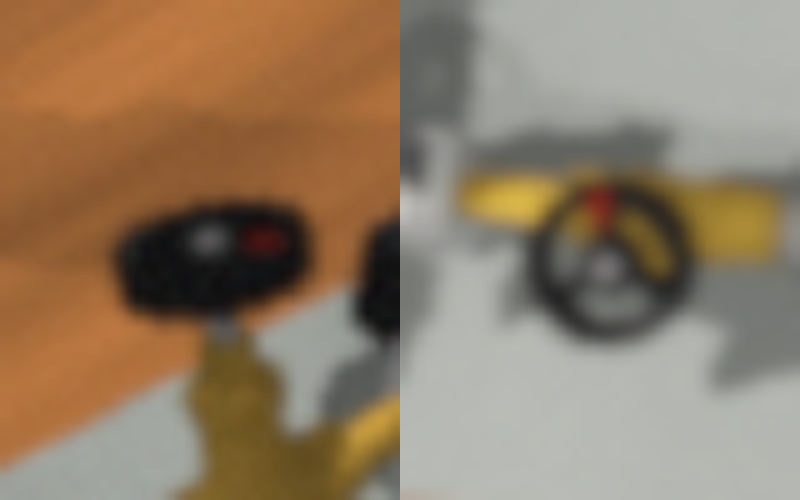

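```bash
sed -i 's/e=np.clip(w.*/e=np.clip(w[...,0]-1.9*w[...,1]-8,0,None)*(w[...,2]>.5*w[...,1]); e=e\/(w[...,0]+20)*100/' h.py
python3 - <<'E'
from h import *
for t in ('2','_c1'):
    d={n:red(n,cv2.imread(f'pics/raw_{n}{t}.png')[:,:,::-1],proj(n,WC)) for n in('scene','top')}; show(d)
print(totool([.589,.2275,.265],102))
E
```

```text
{'scene': (array([363.56491946, 136.93225369]), np.float64(215.86433664445804)), 'top': (array([147.03984182, 182.599435  ]), np.float64(132.42260172990905))}
mark [0.5989 0.2409 0.172 ] 0.0011 axial 0.0096 rad 0.021 ang 45.3
{'scene': (array([362.89691511, 138.60261971]), np.float64(107.34124634587286)), 'top': (array([150.63066618, 180.77835495]), np.float64(74.54180555133487))}
mark [0.6052 0.2272 0.1761] 0.0 axial 0.0101 rad 0.0236 ang 4.8
(array([-12.15, -16.  ,   0.03]), np.float64(72.2), np.float64(-29.8))
```

{"op": "carry_out", "data": {"targets": [[-3, -4, 0, 0, 1], [-3, -4, 0, 0, 1], [-3, -4, 0, 0, 1], [-3.1, -4, 0, 0, 1], [0, 0, 0, -7.5, 1], [0, 0, 0, -7.5, 1], [0, 0, 4, -7.5, 1], [0, 0, 4, -7.5, 1], [0, 0, 3.3, 0, 1], [0, 0, 2, 0, 1], [0, 0, 0, 0, 1]]}}

```text
t: 13.45
eef_pos: [0.5872, 0.2232, 0.1299]
tool_rot: [-0.003, -0.103, 0.995, -0.002]
contact_force: [0.7, -0.1, -0.4]
gripper_width: 1.003
grasp_force: 0.0
```

{"op": "carry_out", "data": {"targets": [[0, 0, 0, 0, 0.2], [0, 0, 0, 0, 0.2], [0, 0, 0, 0, 0.2], [0, 0, 0, 0, 0.2]]}}

```text
t: 13.85
eef_pos: [0.59, 0.2277, 0.1352]
tool_rot: [0.001, -0.105, 0.995, 0.001]
contact_force: [-3.1, 2.6, 7.3]
gripper_width: 0.749
grasp_force: 22.4
```

```bash
python3 -c "
from h import *
rep()"
```

```text
13.85 [0.59   0.2277 0.1352] head 102.0 F [-3.1  2.6  7.3] T [ 0.196  0.624 -0.212] stem -0.247 w 0.749 g 22.4
```

{"op": "carry_out", "data": {"targets": [[0, 0, 0, 2, 0.2], [0, 0, 0, 2, 0.2], [0, 0, 0, 0, 0.2]]}}

```text
t: 14.15
eef_pos: [0.5902, 0.228, 0.1348]
tool_rot: [0.001, -0.07, 0.998, 0.001]
contact_force: [-0.9, 3.4, 5.1]
gripper_width: 0.751
grasp_force: 22.2
```

```bash
python3 -c "
from h import *
rep()"
```

```text
14.15 [0.5902 0.228  0.1348] head 98.0 F [-0.9  3.4  5.1] T [0.879 0.315 0.061] stem -0.301 w 0.751 g 22.2
```

{"op": "carry_out", "data": {"targets": [[0, 0, 0, 2, 0.2], [0, 0, 0, 1, 0.2], [0, 0, 0, 0, 0.2]]}}

```text
t: 14.45
eef_pos: [0.5905, 0.2278, 0.1343]
tool_rot: [0.001, -0.044, 0.999, 0.001]
contact_force: [1.5, 3.8, 5.4]
gripper_width: 0.749
grasp_force: 22.0
```

```bash
python3 -c "
from h import *
rep()"
```

```text
14.45 [0.5905 0.2278 0.1343] head 95.1 F [1.5 3.8 5.4] T [ 1.336 -0.256  0.202] stem -0.389 w 0.749 g 22.0
```

{"op": "carry_out", "data": {"targets": [[0, 0, 0, 2, 0.2], [0, 0, 0, 1, 0.2], [0, 0, 0, 0, 0.2]]}}

```text
t: 14.75
eef_pos: [0.5907, 0.2276, 0.1341]
tool_rot: [0.001, -0.018, 1.0, 0.001]
contact_force: [3.1, 4.1, 3.4]
gripper_width: 0.748
grasp_force: 21.8
```

```bash
python3 -c "
from h import *
rep()"
```

```text
14.75 [0.5907 0.2276 0.1341] head 92.1 F [3.1 4.1 3.4] T [ 1.272 -0.666  0.484] stem -0.125 w 0.748 g 21.8
```

{"op": "carry_out", "data": {"targets": [[0, 0, 0, 2, 0.2], [0, 0, 0, 1, 0.2], [0, 0, 0, 0, 0.2]]}}

```text
t: 15.05
eef_pos: [0.5905, 0.2272, 0.134]
tool_rot: [0.001, 0.008, 1.0, 0.0]
contact_force: [2.3, 3.3, 5.4]
gripper_width: 0.747
grasp_force: 21.0
```

```bash
python3 -c "
from h import *
rep()"
```

```text
15.05 [0.5905 0.2272 0.134 ] head 89.0 F [2.3 3.3 5.4] T [ 0.969 -0.707  0.473] stem -0.01 w 0.747 g 21.0
```

{"op": "carry_out", "data": {"targets": [[0, 0, 0, 0, 1], [0, 0, 0, 0, 1], [0, 0, 0, 0, 1], [0, 0, -4.5, 0, 1], [0, 0, -4.5, 0, 1], [0, 0, -4.5, 0, 1], [4, 2.8, 0, 0, 1], [4, 2.8, 0, 0, 1], [4, 2.8, 0, 0, 1], [1.8, 4.5, 0, 0, 1], [0, 0, 0, 0, 1]]}}

```text
t: 16.15
eef_pos: [0.4483, 0.3649, 0.2679]
tool_rot: [-0.001, 0.003, 1.0, 0.001]
contact_force: [-0.3, -0.1, -0.1]
gripper_width: 1.001
grasp_force: 0.0
```

```bash
python3 -c "
from h import *
look('c2')
im=imaging.read_camera('top');print(red('top',im,proj('top',WC)));im=imaging.read_camera('scene');print(red('scene',im,proj('scene',WC)))
print(totool([.590,.2277,.265]))"
```

```text
16.15 [0.4483 0.3649 0.2679] head 89.6 F [-0.3 -0.1 -0.1] T [-0.021  0.048  0.001] stem 0.012 w 1.001 g 0.0
{'scene': (array([362.66712572, 138.80691025]), np.float64(287.9776320551059)), 'top': (array([151.70236768, 180.84560799]), np.float64(70.36972718353488))}
mark [0.6054 0.2237 0.177 ] 0.002 axial 0.0107 rad 0.0245 ang -3.4
(array([151.72326641, 180.84643497]), np.float64(71.6213920330242))
(array([362.70050558, 138.83328226]), np.float64(296.9548270237535))
(array([-13.82, -12.63,   0.3 ]), np.float64(88.9), None)
```

{"op": "carry_out", "data": {"targets": [[-4, -2.8, 0, -4, 1], [-4, -2.8, 0, -4, 1], [-3.6, -4.1, 0, 0, 1], [-0.8, -4.3, 0, 0, 1], [0, 0, 0, 0, 1], [0, 0, 4, 0, 1], [0, 0, 4, 0, 1], [0, 0, 3.3, 0, 1], [0, 0, 2, 0, 1], [0, 0, 0, 0, 1]]}}

```text
t: 17.35
eef_pos: [0.5832, 0.2259, 0.132]
tool_rot: [-0.003, -0.06, 0.998, -0.002]
contact_force: [0.4, -0.2, 0.5]
gripper_width: 0.996
grasp_force: 0.0
```

```bash
python3 -c "
from h import *
rep();print(totool([.590,.2277,.133],98))"
```

```text
17.35 [0.5832 0.2259 0.132 ] head 96.9 F [ 0.4 -0.2  0.5] T [-0.027 -0.035  0.021] stem 0.029 w 0.996 g 0.0
(array([-0.7 ,  0.1 , -0.11]), np.float64(96.9), np.float64(-1.1))
```

{"op": "carry_out", "data": {"targets": [[-0.7, 0.1, 0, 0, 1], [0, 0, 0, 0, 0.2], [0, 0, 0, 0, 0.2], [0, 0, 0, 0, 0.2], [0, 0, 0, 0, 0.2]]}}

```text
t: 17.85
eef_pos: [0.594, 0.2289, 0.1377]
tool_rot: [0.002, -0.06, 0.998, -0.0]
contact_force: [1.5, -5.5, 6.4]
gripper_width: 0.746
grasp_force: 21.4
```

```bash
python3 -c "
from h import *
rep()"
```

```text
17.85 [0.594  0.2289 0.1377] head 96.9 F [ 1.5 -5.5  6.4] T [-0.864 -0.254  0.172] stem 0.508 w 0.746 g 21.4
```

{"op": "carry_out", "data": {"targets": [[0, 0, 0, 2, 0.2], [0, 0, 0, 2, 0.2], [0, 0, 0, 0, 0.2]]}}

```text
t: 18.15
eef_pos: [0.5947, 0.2286, 0.1372]
tool_rot: [0.003, -0.025, 1.0, -0.001]
contact_force: [3.7, -5.5, 1.4]
gripper_width: 0.744
grasp_force: 22.0
```

```bash
python3 -c "
from h import *
rep()"
```

```text
18.15 [0.5947 0.2286 0.1372] head 92.9 F [ 3.7 -5.5  1.4] T [-0.818 -0.972  0.53 ] stem 0.781 w 0.744 g 22.0
```

{"op": "carry_out", "data": {"targets": [[0, 0, 0, 2, 0.2], [0, 0, 0, 1, 0.2], [0, 0, 0, 0, 0.2]]}}

```text
t: 18.45
eef_pos: [0.5952, 0.2282, 0.137]
tool_rot: [0.003, 0.001, 1.0, -0.001]
contact_force: [6.5, -6.1, -1.8]
gripper_width: 0.737
grasp_force: 22.7
```

```bash
python3 -c "
from h import *
rep()"
```

```text
18.45 [0.5952 0.2282 0.137 ] head 89.9 F [ 6.5 -6.1 -1.8] T [-0.844 -1.472  0.711] stem 0.934 w 0.737 g 22.7
```

{"op": "carry_out", "data": {"targets": [[0, 0, 0, 0, 1], [0, 0, 0, 0, 1], [0, 0, 0, 0, 1], [0, 0, -4.5, 0, 1], [0, 0, -4.5, 0, 1], [0, 0, -4.5, 0, 1], [4, 2.8, 0, 0, 1], [4, 2.8, 0, 0, 1], [4, 2.8, 0, 0, 1], [1.8, 4.5, 0, 0, 1], [0, 0, 0, 0, 1]]}}

```text
t: 19.55
eef_pos: [0.4483, 0.3675, 0.2706]
tool_rot: [-0.001, -0.006, 1.0, 0.002]
contact_force: [-0.2, 0.1, -0.4]
gripper_width: 0.998
grasp_force: 0.0
```

```bash
python3 -c "
from h import *
look('c3')
print(totool([.589,.2277,.265],50))"
```

```text
19.55 [0.4483 0.3675 0.2706] head 90.7 F [-0.2  0.1 -0.4] T [ 0.016 -0.01  -0.016] stem -0.022 w 0.998 g 0.0
{'scene': (array([362.58237346, 138.79351579]), np.float64(275.8004498164097)), 'top': (array([151.70563651, 180.87402719]), np.float64(67.331873925328))}
mark [0.6052 0.2236 0.177 ] 0.0018 axial 0.0108 rad 0.0244 ang -3.6
(array([-13.59, -13.41,   0.53]), np.float64(90.2), np.float64(40.2))
```

{"op": "carry_out", "data": {"targets": [[-3.4, -3.35, 0, 0, 1], [-3.4, -3.35, 0, 0, 1], [-3.4, -3.35, 0, 0, 1], [-3.4, -3.35, 0, 0, 1], [0, 0, 0, 8, 1], [0, 0, 0, 8, 1], [0, 0, 4, 8, 1], [0, 0, 4, 8, 1], [0, 0, 3.3, 8, 1], [0, 0, 2, 0, 1], [0, 0, 0, 0, 1]]}}

```text
t: 20.75
eef_pos: [0.5882, 0.2232, 0.1342]
tool_rot: [-0.002, 0.343, 0.939, -0.003]
contact_force: [-0.5, 0.4, -0.8]
gripper_width: 0.998
grasp_force: 0.0
```

```bash
python3 -c "
from h import *
rep();print(totool([.589,.2277,.133],50))"
```

```text
20.75 [0.5882 0.2232 0.1342] head 49.9 F [-0.5  0.4 -0.8] T [-0.004 -0.013 -0.054] stem -0.048 w 0.998 g 0.0
(array([0.22, 0.39, 0.12]), np.float64(49.9), np.float64(-0.1))
```

{"op": "carry_out", "data": {"targets": [[0.2, 0.4, 0, 0, 1], [0, 0, 0, 0, 0.2], [0, 0, 0, 0, 0.2], [0, 0, 0, 0, 0.2], [0, 0, 0, 0, 0.2]], "force": 30}}

```text
t: 21.25
eef_pos: [0.5892, 0.2254, 0.1388]
tool_rot: [-0.001, 0.343, 0.939, -0.003]
contact_force: [-10.3, -9.5, 9.3]
gripper_width: 0.747
grasp_force: 30.5
```

{"op": "carry_out", "data": {"targets": [[0, 0, 0, -7, 0.2], [0, 0, 0, -7, 0.2], [0, 0, 0, -7, 0.2], [0, 0, 0, -7, 0.2], [0, 0, 0, -7, 0.2]]}}

```text
t: 21.75
eef_pos: [0.591, 0.2264, 0.1382]
tool_rot: [-0.0, 0.043, 0.999, -0.002]
contact_force: [-1.3, -7.3, -3.0]
gripper_width: 0.739
grasp_force: 34.3
```

{"op": "carry_out", "data": {"targets": [[0, 0, 0, -7, 0.2], [0, 0, 0, -7, 0.2], [0, 0, 0, -7, 0.2], [0, 0, 0, -7, 0.2], [0, 0, 0, -7, 0.2], [0, 0, 0, 0, 0.2], [0, 0, 0, 0, 0.2]]}}

```text
t: 22.45
eef_pos: [0.5906, 0.2293, 0.1395]
tool_rot: [-0.0, -0.259, 0.966, -0.0]
contact_force: [-6.5, -1.8, 7.0]
gripper_width: 0.737
grasp_force: 46.1
```

```bash
python3 -c "
from h import *
rep()"
```

```text
22.45 [0.5906 0.2293 0.1395] head 120.0 F [-6.5 -1.8  7. ] T [-1.07   1.042 -0.195] stem 0.319 w 0.737 g 46.1
```

{"op": "carry_out", "data": {"targets": [[0, 0, 0, 0, 1], [0, 0, 0, 0, 1], [0, 0, 0, 0, 1], [0, 0, -4.5, 0, 1], [0, 0, -4.5, 0, 1], [0, 0, -4.5, 0, 1], [1.35, 4.75, 0, 0, 1], [1.35, 4.75, 0, 0, 1], [1.35, 4.75, 0, 0, 1], [1.35, 4.75, 0, 0, 1], [0, 0, 0, 0, 1]]}}

```text
t: 23.55
eef_pos: [0.4428, 0.3743, 0.2728]
tool_rot: [-0.001, -0.265, 0.964, 0.002]
contact_force: [-0.0, 0.9, -0.6]
gripper_width: 1.001
grasp_force: 0.0
```

```bash
python3 -c "
from h import *
look('o1')
print(totool([.590,.2265,.265],50))"
```

```text
23.55 [0.4428 0.3743 0.2728] head 120.7 F [-0.   0.9 -0.6] T [-0.062  0.003  0.011] stem 0.036 w 1.001 g 0.0
{'scene': (array([363.82725371, 136.55184168]), np.float64(160.69384823397795)), 'top': (array([146.12540338, 183.47934532]), np.float64(108.50153462511743))}
mark [0.5965 0.2452 0.1697] 0.0 axial 0.0087 rad 0.022 ang 59.3
(array([ -5.1 , -19.41,   0.77]), np.float64(120.2), np.float64(70.2))
```

{"op": "carry_out", "data": {"targets": [[-1.3, -4.7, 0, 0, 1], [-1.3, -4.7, 0, 0, 1], [-1.3, -4.7, 0, 0, 1], [-1.3, -4.7, 0, 0, 1], [0, 0, 0, 8, 1], [0, 0, 0, 8, 1], [0, 0, 0, 8, 1], [0, 0, 0, 8, 1], [0, 0, 3, 8, 1], [0, 0, 3, 8, 1], [0, 0, 3, 8, 1], [0, 0, 3, 8, 1]]}}

```text
t: 24.85
eef_pos: [0.5895, 0.2283, 0.1515]
tool_rot: [0.001, 0.297, 0.955, -0.0]
contact_force: [0.0, 0.2, 0.5]
gripper_width: 0.999
grasp_force: 0.0
```

```bash
python3 -c "
from h import *
rep();print(totool([.590,.2265,.134],50))"
```

```text
24.85 [0.5895 0.2283 0.1515] head 55.5 F [0.  0.2 0.5] T [ 0.014 -0.002 -0.057] stem -0.057 w 0.999 g 0.0
(array([-0.14, -0.12,  1.75]), np.float64(55.5), np.float64(5.5))
```

{"op": "carry_out", "data": {"targets": [[-0.1, -0.1, 1.3, 6, 1], [0, 0, 0, 0, 1], [0, 0, 0, 0, 0.2], [0, 0, 0, 0, 0.2], [0, 0, 0, 0, 0.2], [0, 0, 0, 0, 0.2]]}}

```text
t: 25.45
eef_pos: [0.5881, 0.2262, 0.1409]
tool_rot: [-0.0, 0.342, 0.94, -0.001]
contact_force: [-5.1, -6.5, 5.7]
gripper_width: 0.744
grasp_force: 31.5
```

{"op": "carry_out", "data": {"targets": [[0, 0, 0, -7, 0.2], [0, 0, 0, -7, 0.2], [0, 0, 0, -7, 0.2], [0, 0, 0, -7, 0.2], [0, 0, 0, -7, 0.2], [0, 0, 0, -7, 0.2], [0, 0, 0, -7, 0.2], [0, 0, 0, -7, 0.2], [0, 0, 0, -7, 0.2], [0, 0, 0, -7, 0.2], [0, 0, 0, 0, 0.2], [0, 0, 0, 0, 0.2]]}}

```text
t: 26.65
eef_pos: [0.5884, 0.2289, 0.1417]
tool_rot: [0.0, -0.26, 0.966, 0.0]
contact_force: [-7.6, -1.0, 7.5]
gripper_width: 0.739
grasp_force: 45.5
```

{"op": "carry_out", "data": {"targets": [[0, 0, 0, 0, 1], [0, 0, 0, 0, 1], [0, 0, 0, 0, 1], [0, 0, 0, 8, 1], [0, 0, 0, 8, 1], [0, 0, 0, 8, 1], [0, 0, 0, 8, 1], [0, 0, 0, 8, 1], [0, 0, 0, 8, 1], [0, 0, 0, 8, 1], [0, 0, 0, 8, 1], [0, 0, 0, 6, 1]]}}

```text
t: 27.85
eef_pos: [0.5888, 0.2293, 0.1395]
tool_rot: [0.0, 0.344, 0.939, 0.0]
contact_force: [0.7, -0.6, 0.0]
gripper_width: 0.997
grasp_force: 0.0
```

```bash
python3 -c "
from h import *
rep();print(totool([.590,.2275,.136],50))"
```

```text
27.85 [0.5888 0.2293 0.1395] head 49.7 F [ 0.7 -0.6  0. ] T [0.003 0.    0.005] stem 0.003 w 0.997 g 0.0
(array([-0.21, -0.06,  0.35]), np.float64(49.7), np.float64(-0.3))
```

Another stroke.

{"op": "carry_out", "data": {"targets": [[-0.1, -0.1, 0.4, 0, 1], [0, 0, 0, 0, 0.2], [0, 0, 0, 0, 0.2], [0, 0, 0, 0, 0.2], [0, 0, 0, 0, 0.2]]}}

```text
t: 28.35
eef_pos: [0.5876, 0.2263, 0.1354]
tool_rot: [-0.001, 0.341, 0.94, -0.001]
contact_force: [-5.4, -4.1, 4.9]
gripper_width: 0.744
grasp_force: 31.7
```

{"op": "carry_out", "data": {"targets": [[0, 0, 0, -7, 0.2], [0, 0, 0, -7, 0.2], [0, 0, 0, -7, 0.2], [0, 0, 0, -7, 0.2], [0, 0, 0, -7, 0.2], [0, 0, 0, -7, 0.2], [0, 0, 0, -7, 0.2], [0, 0, 0, -7, 0.2], [0, 0, 0, -7, 0.2], [0, 0, 0, -7, 0.2], [0, 0, 0, 0, 0.2], [0, 0, 0, 0, 0.2]]}}

```text
t: 29.55
eef_pos: [0.5877, 0.2278, 0.1365]
tool_rot: [-0.001, -0.26, 0.966, 0.0]
contact_force: [-6.8, -0.9, 10.5]
gripper_width: 0.743
grasp_force: 47.3
```

{"op": "carry_out", "data": {"targets": [[0, 0, 0, 0, 1], [0, 0, 0, 0, 1], [0, 0, 0, 0, 1], [0, 0, -4.5, 0, 1], [0, 0, -4.5, 0, 1], [0, 0, -4.5, 0, 1], [1.35, 4.75, 0, 0, 1], [1.35, 4.75, 0, 0, 1], [1.35, 4.75, 0, 0, 1], [1.35, 4.75, 0, 0, 1], [0, 0, 0, 0, 1]]}}

```text
t: 30.65
eef_pos: [0.4403, 0.372, 0.2705]
tool_rot: [-0.001, -0.265, 0.964, 0.002]
contact_force: [0.3, -0.5, 0.3]
gripper_width: 0.999
grasp_force: 0.0
```

```bash
python3 -c "
from h import *
look('o2')
print(totool([.590,.2275,.265],50))"
```

```text
30.65 [0.4403 0.372  0.2705] head 120.7 F [ 0.3 -0.5  0.3] T [ 0.    -0.012  0.001] stem 0.0 w 0.999 g 0.0
{'scene': (array([353.86577197, 136.57709291]), np.float64(105.80490326852464)), 'top': (array([149.05767119, 192.61379325]), np.float64(94.519044482742))}
mark [0.5647 0.2363 0.1554] 0.0005 axial 0.0087 rad 0.0235 ang 163.2
(array([ -5.47, -19.26,   0.53]), np.float64(120.2), np.float64(70.2))
```

{"op": "carry_out", "data": {"targets": [[-1.35, -4.75, 0, 0, 1], [-1.35, -4.75, 0, 0, 1], [-1.35, -4.75, 0, 0, 1], [-1.35, -4.75, 0, 0, 1], [0, 0, 0, 8, 1], [0, 0, 0, 8, 1], [0, 0, 0, 8, 1], [0, 0, 0, 8, 1], [0, 0, 3, 8, 1], [0, 0, 3, 8, 1], [0, 0, 3, 8, 1], [0, 0, 3, 8, 1]]}}

```text
t: 31.95
eef_pos: [0.5898, 0.2254, 0.1492]
tool_rot: [0.001, 0.296, 0.955, -0.0]
contact_force: [1.6, -0.4, -0.3]
gripper_width: 1.006
grasp_force: 0.0
```

{"op": "carry_out", "data": {"targets": [[0, 0, 1.2, 6, 1], [0, 0, 0, 0, 1], [0, 0, 0, 0, 0.2], [0, 0, 0, 0, 0.2], [0, 0, 0, 0, 0.2], [0, 0, 0, 0, 0.2]]}}

```text
t: 32.55
eef_pos: [0.5888, 0.2255, 0.1399]
tool_rot: [0.0, 0.342, 0.94, -0.001]
contact_force: [-3.8, -5.3, 4.8]
gripper_width: 0.742
grasp_force: 31.9
```

{"op": "carry_out", "data": {"targets": [[0, 0, 0, -7, 0.2], [0, 0, 0, -7, 0.2], [0, 0, 0, -7, 0.2], [0, 0, 0, -7, 0.2], [0, 0, 0, -7, 0.2], [0, 0, 0, -7, 0.2], [0, 0, 0, -7, 0.2], [0, 0, 0, -7, 0.2], [0, 0, 0, -7, 0.2], [0, 0, 0, -7, 0.2], [0, 0, 0, 0, 0.2], [0, 0, 0, 0, 0.2]]}}

```text
t: 33.75
eef_pos: [0.5885, 0.2284, 0.1414]
tool_rot: [0.001, -0.26, 0.966, 0.001]
contact_force: [-8.7, 0.4, 12.4]
gripper_width: 0.738
grasp_force: 46.0
```

{"op": "carry_out", "data": {"targets": [[0, 0, 0, 0, 1], [0, 0, 0, 0, 1], [0, 0, 0, 0, 1], [0, 0, -4.5, 0, 1], [0, 0, -4.5, 0, 1], [0, 0, -4.5, 0, 1], [1.35, 4.75, 0, 0, 1], [1.35, 4.75, 0, 0, 1], [1.35, 4.75, 0, 0, 1], [1.35, 4.75, 0, 0, 1], [0, 0, 0, 0, 1]]}}

```text
t: 34.85
eef_pos: [0.4405, 0.3719, 0.2738]
tool_rot: [-0.001, -0.265, 0.964, 0.002]
contact_force: [0.4, 0.4, 0.3]
gripper_width: 1.0
grasp_force: 0.0
```

```bash
cat > fit.py <<'E'
from h import *
from scipy.optimize import least_squares
import sys
tags=['2','_c1','_c2','_c3']+['_'+t for t in sys.argv[1:]]
D=[[red(n,cv2.imread(f'pics/raw_{n}{t}.png')[:,:,::-1],proj(n,WC))[0] for n in('scene','top')] for t in tags]
th0=[]
for s,t in D:
    m,_=tri(s,t); v=m-WC; th0.append(np.arctan2(v@Y,v@VX))
def res(p):
    off=p[:4].reshape(2,2); r=[p[4:8]*[1,1,1,1e3/4]*0]; o=[]
    for i,d in enumerate(D):
        P=rimpt(WC,p[5+i],p[4],.009)
        for k,n in enumerate(('scene','top')): o+=list((proj(n,P)+off[k]-d[k])/.25)
    return np.r_[o,p[:4]/1.0,(p[4]-.025)/.003]
s=least_squares(res,np.r_[0,0,0,0,.025,th0]); print('off',s.x[:4].round(2),'rm',s.x[4].round(4),'rms px',.25*np.sqrt(np.mean(s.fun**2)).round(3))
a=np.degrees(s.x[5:]); print(dict(zip(tags,(a-(a[2]+a[3])/2).round(1))))
E
python3 -c "
from h import *
look('o3')
print(totool([.590,.2275,.265],50))"; python3 fit.py o1 o2 o3
```

```text
34.85 [0.4405 0.3719 0.2738] head 120.7 F [0.4 0.4 0.3] T [ 0.019  0.033 -0.051] stem -0.052 w 1.0 g 0.0
{'scene': (array([350.89695382, 138.80303577]), np.float64(152.290785797295)), 'top': (array([154.62481217, 192.41881064]), np.float64(50.260719159851945))}
mark [0.5661 0.2161 0.1573] 0.0035 axial 0.0091 rad 0.0228 ang -144.8
(array([ -5.46, -19.24,   0.86]), np.float64(120.2), np.float64(70.2))
off [-0.11  0.01  0.53 -0.01] rm 0.0228 rms px 0.205
{'2': np.float64(47.4), '_c1': np.float64(7.4), '_c2': np.float64(0.2), '_c3': np.float64(-0.2), '_o1': np.float64(58.7), '_o2': np.float64(158.4), '_o3': np.float64(-151.8)}
```

{"op": "carry_out", "data": {"targets": [[-1.35, -4.75, 0, 0, 1], [-1.35, -4.75, 0, 0, 1], [-1.35, -4.75, 0, 0, 1], [-1.35, -4.75, 0, 0, 1], [0, 0, 0, 8, 1], [0, 0, 0, 8, 1], [0, 0, 0, 8, 1], [0, 0, 0, 8, 1], [0, 0, 3, 8, 1], [0, 0, 3, 8, 1], [0, 0, 3, 8, 1], [0, 0, 3, 8, 1]]}}

```text
t: 36.15
eef_pos: [0.5899, 0.2253, 0.1523]
tool_rot: [0.001, 0.297, 0.955, -0.0]
contact_force: [1.0, -0.1, -0.2]
gripper_width: 0.998
grasp_force: 0.0
```

{"op": "carry_out", "data": {"targets": [[0, 0, 1.3, 8, 1], [0, 0, 0, 2, 1], [0, 0, 0, 0, 0.2], [0, 0, 0, 0, 0.2], [0, 0, 0, 0, 0.2], [0, 0, 0, 0, 0.2]]}}

```text
t: 36.75
eef_pos: [0.5887, 0.225, 0.1408]
tool_rot: [0.0, 0.375, 0.927, -0.001]
contact_force: [-3.1, -4.4, 2.2]
gripper_width: 0.744
grasp_force: 32.1
```

{"op": "carry_out", "data": {"targets": [[0, 0, 0, -7, 0.2], [0, 0, 0, -7, 0.2], [0, 0, 0, -7, 0.2], [0, 0, 0, -7, 0.2], [0, 0, 0, -7, 0.2], [0, 0, 0, -7, 0.2], [0, 0, 0, -7, 0.2], [0, 0, 0, -7, 0.2], [0, 0, 0, -7, 0.2], [0, 0, 0, -7, 0.2], [0, 0, 0, -4, 0.2], [0, 0, 0, 0, 0.2]]}}

```text
t: 37.95
eef_pos: [0.5887, 0.228, 0.1423]
tool_rot: [0.0, -0.26, 0.966, 0.001]
contact_force: [-6.6, 1.7, 9.9]
gripper_width: 0.738
grasp_force: 45.8
```

{"op": "carry_out", "data": {"targets": [[0, 0, 0, 0, 1], [0, 0, 0, 0, 1], [0, 0, 0, 0, 1], [0, 0, -4.5, 0, 1], [0, 0, -4.5, 0, 1], [0, 0, -4.5, 0, 1], [1.35, 4.75, 0, 0, 1], [1.35, 4.75, 0, 0, 1], [1.35, 4.75, 0, 0, 1], [1.35, 4.75, 0, 0, 1], [0, 0, 0, 0, 1]]}}

```text
t: 39.05
eef_pos: [0.4405, 0.3717, 0.2758]
tool_rot: [-0.001, -0.265, 0.964, 0.002]
contact_force: [0.3, -0.1, -0.5]
gripper_width: 0.995
grasp_force: 0.0
```

```bash
python3 -c "
from h import *
look('o4')
print(totool([.590,.2275,.265],85))"; python3 fit.py o1 o2 o3 o4
```

```text
39.05 [0.4405 0.3717 0.2758] head 120.7 F [ 0.3 -0.1 -0.5] T [0.03  0.038 0.045] stem 0.03 w 0.995 g 0.0
{'scene': (array([352.90799129, 140.4398484 ]), np.float64(320.5128504302976)), 'top': (array([157.28869682, 187.01528902]), np.float64(72.37778015055169))}
mark [0.5835 0.2037 0.1681] 0.0014 axial 0.011 rad 0.0238 ang -83.0
(array([ -5.47, -19.23,   1.05]), np.float64(120.2), np.float64(35.2))
off [-0.02 -0.09  0.4   0.  ] rm 0.0226 rms px 0.2075
{'2': np.float64(47.3), '_c1': np.float64(7.3), '_c2': np.float64(0.2), '_c3': np.float64(-0.2), '_o1': np.float64(59.0), '_o2': np.float64(160.6), '_o3': np.float64(-149.0), '_o4': np.float64(-86.4)}
```

```bash
cat > fit2.py <<'E'
import h; from h import *
from scipy.optimize import least_squares
import sys
tags=['2','_c1','_c2','_c3']+['_'+t for t in sys.argv[1:]]
def red2(n,t,mode):
    im=cv2.imread(f'pics/raw_{n}{t}.png')[:,:,::-1]; c=proj(n,WC).astype(int); r=13
    w=im[c[1]-r:c[1]+r,c[0]-r:c[0]+r].astype(float); rr,gg,bb=w[...,0],w[...,1],w[...,2]
    e=[np.clip(rr-1.9*gg-8,0,None)*(bb>.5*gg)/(rr+20), np.clip(rr-2.1*gg-5,0,None)*(bb>.5*gg), np.clip((rr-np.maximum(gg,bb))/(rr+15)-.42,0,None)*(bb>.5*gg)][mode]
    yy,xx=np.mgrid[c[1]-r:c[1]+r,c[0]-r:c[0]+r]; return np.array([(e*xx).sum(),(e*yy).sum()])/e.sum()
for mode in range(3):
  D=[[red2(n,t,mode) for n in('scene','top')] for t in tags]
  for use in ((0,1),(0,),(1,)):
    for fg in (0,1):
      def axes(dg):
        q=g+dg; X=np.array([np.cos(q),np.sin(q),0]);Yy=np.array([-np.sin(q),np.cos(q),0]); a=np.cos(np.radians(25))*np.array([0,0,1])-np.sin(np.radians(25))*X; return a,np.cross(Yy,a),Yy
      def res(p):
        a,vx,yy=axes(p[5]*fg); o=[]
        for i,d in enumerate(D):
          P=WC+.009*a+p[4]*(np.cos(p[6+i])*vx+np.sin(p[6+i])*yy)
          for k in use: o+=list((proj(('scene','top')[k],P)+p[2*k:2*k+2]-d[k])/.25)
        return np.r_[o,p[:4]/1.,(p[4]-.0235)/.002,p[5]/.05]
      th=[np.arctan2((tri(*d)[0]-WC)@Y,(tri(*d)[0]-WC)@VX) for d in D]
      s=least_squares(res,np.r_[0,0,0,0,.0235,0,th]); a=np.degrees(s.x[6:]); a=(a-(a[2]+a[3])/2)%360
      print(mode,use,fg,'off',s.x[:4].round(2),'rm',s.x[4].round(4),'dg',s.x[5].round(3),'cost',s.cost.round(1),a[4:].round(1))
E
python3 fit2.py o1 o2 o3 o4
```

```text
0 (0, 1) 0 off [-0.02 -0.09  0.4   0.  ] rm 0.0226 dg 0.0 cost 12.5 [ 59.  160.6 211.  273.6]
0 (0, 1) 1 off [-0.06 -0.08  0.44  0.  ] rm 0.0226 dg -0.033 cost 12.2 [ 59.5 160.5 211.1 273.8]
0 (0,) 0 off [ 0.03 -0.06  0.    0.  ] rm 0.0213 dg 0.0 cost 2.1 [ 48.6 158.7 207.3 265.5]
0 (0,) 1 off [ 0.02 -0.04  0.   -0.  ] rm 0.0213 dg -0.015 cost 2.1 [ 49.3 158.6 207.5 265.6]
0 (1,) 0 off [0.  0.  0.3 0.1] rm 0.0233 dg -0.0 cost 1.0 [ 61.3 162.5 215.8 277.3]
0 (1,) 1 off [0.   0.   0.31 0.1 ] rm 0.0234 dg -0.006 cost 1.0 [ 61.3 162.5 215.9 277.3]
1 (0, 1) 0 off [-0.03 -0.11  0.42  0.04] rm 0.0226 dg 0.0 cost 13.2 [ 59.  161.4 212.7 274. ]
1 (0, 1) 1 off [-0.06 -0.09  0.46  0.04] rm 0.0226 dg -0.034 cost 12.9 [ 59.4 161.3 212.9 274.2]
1 (0,) 0 off [-0.   -0.06  0.   -0.  ] rm 0.0214 dg 0.0 cost 2.3 [ 48.4 158.7 207.2 266. ]
1 (0,) 1 off [-0.01 -0.05 -0.    0.  ] rm 0.0214 dg -0.015 cost 2.3 [ 49.1 158.6 207.3 266.1]
1 (1,) 0 off [0.   0.   0.3  0.14] rm 0.0233 dg 0.0 cost 1.0 [ 61.5 163.7 218.3 278. ]
1 (1,) 1 off [0.   0.   0.31 0.14] rm 0.0233 dg -0.005 cost 1.0 [ 61.5 163.7 218.3 278. ]
2 (0, 1) 0 off [-0.   -0.1   0.35  0.04] rm 0.0226 dg 0.0 cost 10.7 [ 58.7 160.8 211.4 274.3]
2 (0, 1) 1 off [-0.04 -0.09  0.39  0.04] rm 0.0226 dg -0.033 cost 10.4 [ 59.2 160.7 211.6 274.5]
2 (0,) 0 off [ 0.04 -0.07  0.   -0.  ] rm 0.0215 dg -0.0 cost 1.9 [ 48.8 158.9 208.3 266.5]
2 (0,) 1 off [ 0.03 -0.06  0.   -0.  ] rm 0.0215 dg -0.013 cost 1.9 [ 49.4 158.8 208.4 266.6]
2 (1,) 0 off [0.   0.   0.25 0.13] rm 0.0232 dg 0.0 cost 1.4 [ 61.1 162.8 216.  278.3]
2 (1,) 1 off [0.   0.   0.26 0.13] rm 0.0232 dg -0.008 cost 1.4 [ 61.2 162.7 216.1 278.4]
```

View pics/w_o4.png

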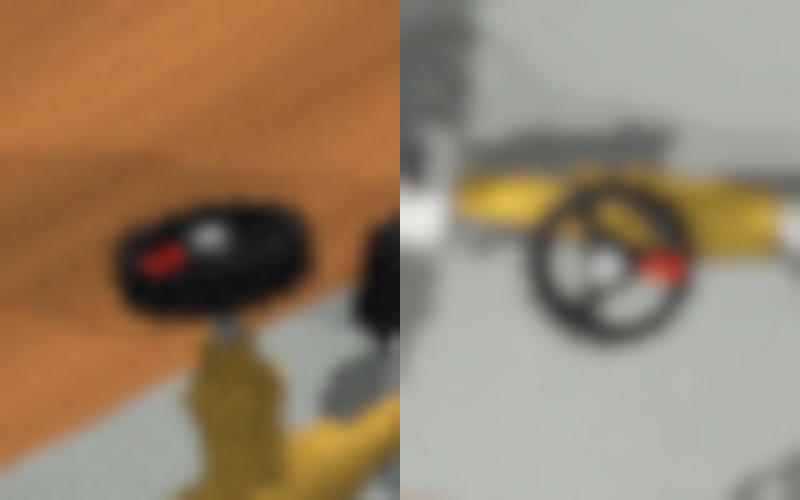

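Run:
```python
from h import *
for n in('scene','top'):
  for t in('2','_c2','_c3','_o1','_o2','_o3','_o4'):
    im=cv2.imread(f'pics/raw_{n}{t}.png').astype(float); mn=im.min(2)
    c=proj(n,WC+.009*ax); ci=np.round(c).astype(int); r=3
    w=mn[ci[1]-r:ci[1]+r+1,ci[0]-r:ci[0]+r+1]; py,px=np.unravel_index(w.argmax(),w.shape)
    cy,cx=ci[1]-r+py,ci[0]-r+px; v=mn[cy-2:cy+3,cx-2:cx+3]; e=np.clip(v-.5*v.max(),0,None); yy,xx=np.mgrid[cy-2:cy+3,cx-2:cx+3]
    h=np.array([(e*xx).sum(),(e*yy).sum()])/e.sum()
    J=np.stack([proj(n,WC+.009*ax+.01*VX)-c,proj(n,WC+.009*ax+.01*Y)-c],1)
    m=red(n,cv2.imread(f'pics/raw_{n}{t}.png')[:,:,::-1],proj(n,WC))[0]
    s=np.linalg.solve(J,m-h); print(n,t,'hub-off',(h-c).round(2),'ang',np.degrees(np.arctan2(s[1],s[0])).round(1),'r',np.hypot(*s).round(2), v.max())
```

```text
scene 2 hub-off [0.23 0.04] ang 52.0 r 1.99 120.0
scene _c2 hub-off [0.25 0.04] ang 6.5 r 2.1 120.0
scene _c3 hub-off [0.25 0.04] ang 6.6 r 2.07 119.0
scene _o1 hub-off [0.25 0.05] ang 60.2 r 2.13 120.0
scene _o2 hub-off [0.22 0.04] ang 164.0 r 2.33 119.0
scene _o3 hub-off [0.25 0.04] ang -147.9 r 2.19 121.0
scene _o4 hub-off [0.21 0.05] ang -94.3 r 1.98 119.0
top 2 hub-off [-0.25  0.65] ang 39.9 r 2.29 169.0
top _c2 hub-off [-0.21  0.64] ang -5.4 r 2.61 169.0
top _c3 hub-off [-0.22  0.63] ang -5.5 r 2.6 169.0
top _o1 hub-off [-0.27  0.67] ang 52.1 r 2.28 168.0
top _o2 hub-off [-0.27  0.59] ang 164.5 r 2.09 171.0
top _o3 hub-off [-0.27  0.71] ang -137.7 r 2.28 169.0
top _o4 hub-off [-0.24  0.58] ang -80.1 r 2.49 170.0
```

Run:
```python
from h import *
for n in('top','scene'):
  for t in('2','_c1','_c2','_c3','_o1','_o2','_o3','_o4'):
    im=cv2.imread(f'pics/raw_{n}{t}.png')[:,:,::-1].astype(float); c=proj(n,WC); ci=c.astype(int); r=13
    w=im[ci[1]-r:ci[1]+r,ci[0]-r:ci[0]+r]; e=np.clip(w[...,0]-1.5*w[...,1]-5,0,None)*(w[...,2]>.55*w[...,1])
    yy,xx=np.mgrid[ci[1]-r:ci[1]+r,ci[0]-r:ci[0]+r]; m=red(n,im,c)[0]; e=e*(np.hypot(xx-m[0],yy-m[1])<5)
    mu=np.array([(e*xx).sum(),(e*yy).sum()])/e.sum(); dx,dy=xx-mu[0],yy-mu[1]
    S=np.array([[(e*dx*dx).sum(),(e*dx*dy).sum()],[(e*dx*dy).sum(),(e*dy*dy).sum()]])/e.sum(); ev,V=np.linalg.eigh(S)
    J=np.stack([proj(n,WC+.01*VX)-c,proj(n,WC+.01*Y)-c],1); s=np.linalg.solve(J,V[:,1]); 
    print(n,t,'axis ang mod180',round(np.degrees(np.arctan2(s[1],s[0]))%180,1),'sd',np.sqrt(ev).round(2),'c',mu.round(2))
```

```text
top 2 axis ang mod180 68.7 sd [0.78 0.87] c [147.04 182.73]
top _c1 axis ang mod180 36.5 sd [0.7  0.95] c [150.64 180.95]
top _c2 axis ang mod180 29.9 sd [0.58 1.01] c [151.68 180.98]
top _c3 axis ang mod180 30.1 sd [0.58 1.02] c [151.64 180.96]
top _o1 axis ang mod180 89.8 sd [0.63 0.85] c [146.18 183.4 ]
top _o2 axis ang mod180 75.1 sd [0.64 0.75] c [149.06 192.72]
top _o3 axis ang mod180 165.8 sd [0.61 0.7 ] c [154.56 192.24]
top _o4 axis ang mod180 85.0 sd [0.66 1.08] c [157.05 186.98]
scene 2 axis ang mod180 50.8 sd [0.8  1.27] c [363.92 136.81]
scene _c1 axis ang mod180 10.1 sd [0.66 1.03] c [362.84 138.48]
scene _c2 axis ang mod180 13.1 sd [0.72 1.07] c [362.64 138.85]
scene _c3 axis ang mod180 9.7 sd [0.72 1.07] c [362.61 138.85]
scene _o1 axis ang mod180 65.6 sd [0.69 1.4 ] c [364.27 136.32]
scene _o2 axis ang mod180 106.4 sd [0.93 0.99] c [353.76 136.15]
scene _o3 axis ang mod180 36.5 sd [0.77 1.36] c [350.42 138.79]
scene _o4 axis ang mod180 86.2 sd [0.78 1.14] c [352.91 140.48]
```

Run:
```python
from h import *
rows=[]
for t in('_c3','_o4'):
    r=[]
    for n in('scene','top'):
        im=cv2.imread(f'pics/raw_{n}{t}.png'); c=proj(n,WC+.009*ax)+([0,-.1] if n=='scene' else [.4,0]); ci=np.round(c).astype(int); k=20; h=12
        w=cv2.resize(im[ci[1]-7:ci[1]+8,ci[0]-9:ci[0]+10],None,fx=k,fy=k,interpolation=cv2.INTER_NEAREST)
        T=lambda p:tuple(np.round((p-ci+[9.5,7.5])*k).astype(int).tolist())
        P=np.array([T(proj(n,rimpt(WC,a,.032))+c-proj(n,WC+.009*ax)) for a in np.linspace(0,6.283,80)]); cv2.polylines(w,[P],True,(255,255,0),1)
        for a,col in((-3.5,(0,255,0)),(266.5,(255,0,255))): cv2.line(w,T(c),T(proj(n,rimpt(WC,np.radians(a),.032))+c-proj(n,WC+.009*ax)),col,1)
        r.append(w)
    rows.append(np.hstack(r))
cv2.imwrite('pics/cmp.png',np.vstack(rows)); print(np.vstack(rows).shape)
```

```text
(600, 760, 3)
```

View pics/cmp.png

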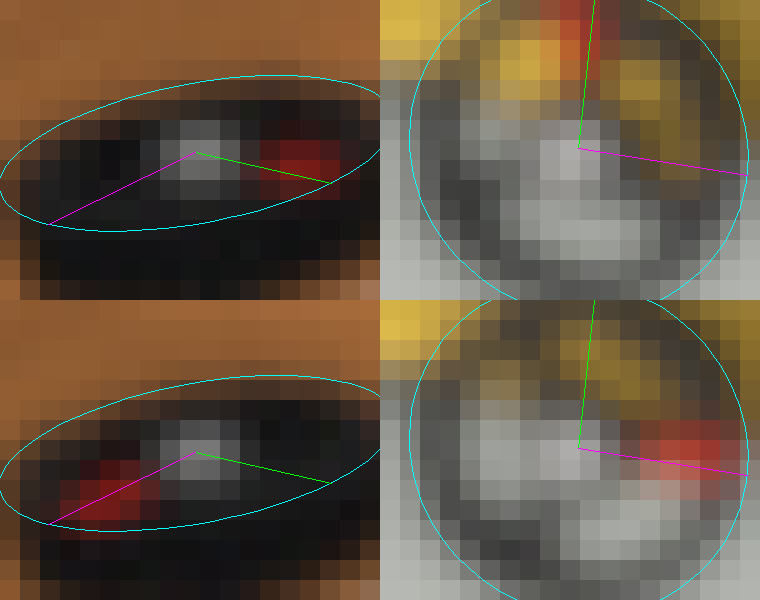

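```bash
python3 - <<'E'
s=open('fit2.py').read()
a=s.index("    e=[np.clip"); b=s.index("    yy,xx=np.mgrid")
s=s[:a]+"""    k=({'top':.45,'scene':1.4},{'top':.6,'scene':1.4},{'top':.35,'scene':1.2})[mode][n]
    e=np.clip((rr-gg)-k*np.clip(gg-bb,0,None)-8,0,None)
    yy,xx=np.mgrid[c[1]-r:c[1]+r,c[0]-r:c[0]+r]; m=red(n,im,proj(n,WC))[0]; e=e*(np.hypot(xx-m[0],yy-m[1])<4.5)
    if mode==0: print(n,t,(np.array([(e*xx).sum(),(e*yy).sum()])/e.sum()-m).round(2))
"""+s[b:]
open('fit3.py','w').write(s)
from h import *
im=cv2.imread('pics/raw_top_o4.png')[:,:,::-1]; c=proj('top',WC).astype(int); print('brass',im[c[1]-8:c[1]-4,c[0]+10:c[0]+14].reshape(-1,3).mean(0))
im=cv2.imread('pics/raw_scene_o4.png')[:,:,::-1]; c=proj('scene',WC).astype(int); print('wood',im[c[1]-14:c[1]-9,c[0]-5:c[0]+5].reshape(-1,3).mean(0))
E
python3 fit3.py o1 o2 o3 o4
```

```text
brass [148.75   126.6875  74.6875]
wood [162.04 103.56  55.88]
scene 2 [0.24 0.01]
top 2 [-0.06  0.16]
scene _c1 [ 0.04 -0.03]
top _c1 [-0.1   0.41]
scene _c2 [-0.07  0.03]
top _c2 [-0.21  0.28]
scene _c3 [0.02 0.03]
top _c3 [-0.24  0.25]
scene _o1 [0.11 0.  ]
top _o1 [0.03 0.08]
scene _o2 [ 0.03 -0.04]
top _o2 [-0.03  0.1 ]
scene _o3 [-0.18  0.12]
top _o3 [-0.22 -0.09]
scene _o4 [0.03 0.03]
top _o4 [-0.34  0.18]
0 (0, 1) 0 off [ 0.04 -0.11  0.16  0.2 ] rm 0.0224 dg 0.0 cost 6.0 [ 57.1 161.9 213.7 273.8]
0 (0, 1) 1 off [ 0.02 -0.11  0.2   0.21] rm 0.0224 dg -0.025 cost 5.8 [ 57.5 161.8 213.8 274. ]
0 (0,) 0 off [ 0.05 -0.11 -0.    0.  ] rm 0.0217 dg 0.0 cost 1.3 [ 49.1 159.9 212.9 268.4]
0 (0,) 1 off [ 0.03 -0.1  -0.    0.  ] rm 0.0217 dg -0.012 cost 1.2 [ 49.6 159.8 213.1 268.5]
0 (1,) 0 off [0.   0.   0.08 0.25] rm 0.0228 dg 0.0 cost 0.8 [ 59.4 164.  217.1 277. ]
0 (1,) 1 off [0.   0.   0.08 0.25] rm 0.0228 dg -0.004 cost 0.8 [ 59.4 164.  217.1 277. ]
1 (0, 1) 0 off [ 0.05 -0.11  0.2   0.18] rm 0.0224 dg -0.0 cost 6.7 [ 58.  161.9 213.5 273.7]
1 (0, 1) 1 off [ 0.02 -0.1   0.24  0.1
[... 270 characters left out ...]
12 0.23] rm 0.0228 dg -0.0 cost 1.3 [ 60.5 163.8 216.7 276.7]
1 (1,) 1 off [0.   0.   0.13 0.23] rm 0.0228 dg -0.006 cost 1.3 [ 60.5 163.8 216.8 276.7]
2 (0, 1) 0 off [ 0.04 -0.16  0.1   0.24] rm 0.0225 dg 0.0 cost 4.4 [ 56.2 162.2 214.5 274.4]
2 (0, 1) 1 off [ 0.01 -0.15  0.13  0.24] rm 0.0225 dg -0.021 cost 4.2 [ 56.4 162.1 214.6 274.5]
2 (0,) 0 off [ 0.04 -0.16  0.   -0.  ] rm 0.022 dg 0.0 cost 1.3 [ 49.6 160.4 213.9 269.9]
2 (0,) 1 off [ 0.03 -0.15 -0.   -0.  ] rm 0.022 dg -0.009 cost 1.2 [ 50.  160.4 214.  270. ]
2 (1,) 0 off [0.   0.   0.03 0.27] rm 0.0228 dg 0.0 cost 0.5 [ 58.2 164.2 217.4 277.3]
2 (1,) 1 off [0.   0.   0.03 0.27] rm 0.0228 dg -0.003 cost 0.5 [ 58.2 164.2 217.5 277.3]
```

{"op": "carry_out", "data": {"targets": [[-1.35, -4.75, 0, 0, 1], [-1.35, -4.75, 0, 0, 1], [-1.35, -4.75, 0, 0, 1], [-1.35, -4.75, 0, 0, 1], [0, 0, 0, 8, 1], [0, 0, 4, 8, 1], [0, 0, 4, 7, 1], [0, 0, 3.3, 0, 1], [0, 0, 2.2, 0, 1], [0, 0, 0, 0, 1]], "force": 20}}

```text
t: 40.15
eef_pos: [0.5874, 0.2244, 0.1365]
tool_rot: [-0.003, -0.06, 0.998, -0.002]
contact_force: [-0.9, -0.6, 0.7]
gripper_width: 0.999
grasp_force: 0.0
```

{"op": "carry_out", "data": {"targets": [[0, 0, 0, 0, 0.2], [0, 0, 0, 0, 0.2], [0, 0, 0, 0, 0.2], [0, 0, 0, 0, 0.2], [0, 0, 0, 3, 0.2], [0, 0, 0, 3, 0.2], [0, 0, 0, 3, 0.2], [0, 0, 0, 0, 0.2], [0, 0, 0, 0, 0.2]]}}

```text
t: 41.05
eef_pos: [0.5901, 0.2275, 0.1415]
tool_rot: [0.002, 0.017, 1.0, 0.0]
contact_force: [4.3, -3.3, 4.0]
gripper_width: 0.743
grasp_force: 22.3
```

{"op": "carry_out", "data": {"targets": [[0, 0, 0, 0, 1], [0, 0, 0, 0, 1], [0, 0, 0, 0, 1], [0, 0, -4.5, 0, 1], [0, 0, -4.5, 0, 1], [0, 0, -4.5, 0, 1], [3.5, 3.5, 0, 0, 1], [3.5, 3.5, 0, 0, 1], [3.5, 3.5, 0, 0, 1], [3.5, 3.5, 0, 0, 1], [0, 0, 0, 0, 1], [0, 0, 0, 0, 1]]}}

```text
t: 42.25
eef_pos: [0.4519, 0.3739, 0.275]
tool_rot: [-0.0, 0.015, 1.0, -0.0]
contact_force: [0.5, -0.5, 0.2]
gripper_width: 1.003
grasp_force: 0.0
```

```bash
python3 -c "
from h import *
look('o5')
print(bot.get_obs()['joint_vel'].round(3))"; python3 fit3.py o1 o2 o3 o4 o5 | grep -v raw | tail -18
```

```text
42.25 [0.4519 0.3739 0.275 ] head 88.2 F [ 0.5 -0.5  0.2] T [-0.01  -0.066 -0.013] stem -0.011 w 1.003 g 0.0
{'scene': (array([352.2386255 , 140.30842018]), np.float64(422.0991110944941)), 'top': (array([157.37752491, 187.60385831]), np.float64(94.4301607770904))}
mark [0.5813 0.2033 0.1676] 0.0012 axial 0.0114 rad 0.0243 ang -88.3
[ 0.015  0.002  0.012 -0.003 -0.002 -0.    -0.001]
0 (0, 1) 0 off [ 0.05 -0.15  0.14  0.19] rm 0.0224 dg -0.0 cost 6.5 [ 57.2 162.4 214.3 273.9 266.5]
0 (0, 1) 1 off [ 0.01 -0.13  0.19  0.2 ] rm 0.0224 dg -0.036 cost 6.1 [ 57.7 162.1 214.3 274.2 266.8]
0 (0,) 0 off [ 0.07 -0.14 -0.    0.  ] rm 0.0216 dg -0.0 cost 1.4 [ 48.9 160.6 214.2 268.3 259.6]
0 (0,) 1 off [ 0.05 -0.12  0.    0.  ] rm 0.0216 dg -0.017 cost 1.3 [ 49.8 160.3 214.2 268.5 259.9]
0 (1,) 0 off [0.   0.   0.05 0.25] rm 0.0227 dg 0.0 cost 0.9 [ 59.5 164.4 217.6 277.2 270.5]
0 (1,) 1 off [0.   0.   0.06 0.25] rm 0.0228 dg -0.006 cost 0.9 [ 59.5 164.4 217.6 277.2 270.5]
1 (0, 1) 0 off [ 0.06 -0.15  0.17  0.18] rm 0.0224 dg 0.0 cost 7.4 [ 58.1 162.5 214.1 273.9 266.4]
1 (0, 1) 1 off [ 0.02 -0.12
[... 350 characters left out ...]
.3 276.9 270.2]
1 (1,) 1 off [0.   0.   0.09 0.23] rm 0.0228 dg -0.007 cost 1.3 [ 60.6 164.4 217.3 277.  270.2]
2 (0, 1) 0 off [ 0.04 -0.19  0.08  0.23] rm 0.0225 dg -0.0 cost 4.8 [ 56.2 162.6 214.9 274.5 267.1]
2 (0, 1) 1 off [ 0.01 -0.17  0.13  0.23] rm 0.0225 dg -0.031 cost 4.5 [ 56.6 162.3 215.  274.7 267.3]
2 (0,) 0 off [ 0.06 -0.19  0.    0.  ] rm 0.0219 dg 0.0 cost 1.4 [ 49.5 161.1 215.1 269.9 261.4]
2 (0,) 1 off [ 0.04 -0.17  0.    0.  ] rm 0.0219 dg -0.014 cost 1.3 [ 50.1 160.9 215.1 270.  261.5]
2 (1,) 0 off [0.   0.   0.01 0.27] rm 0.0228 dg -0.0 cost 0.5 [ 58.3 164.5 217.7 277.4 270.6]
2 (1,) 1 off [0.   0.   0.02 0.27] rm 0.0228 dg -0.004 cost 0.5 [ 58.3 164.5 217.8 277.4 270.6]
```

{"op": "carry_out", "data": {"targets": [[-3.5, -3.5, 0, 0, 1], [-3.5, -3.5, 0, 0, 1], [-3.5, -3.5, 0, 0, 1], [-3.5, -3.5, 0, 0, 1], [0, 0, 0, 3, 1], [0, 0, 4, 0, 1], [0, 0, 4, 0, 1], [0, 0, 3.3, 0, 1], [0, 0, 2.2, 0, 1], [0, 0, 0, 0, 1]]}}

```text
t: 43.35
eef_pos: [0.587, 0.2248, 0.1366]
tool_rot: [-0.003, 0.045, 0.999, -0.002]
contact_force: [-0.8, -1.0, -0.1]
gripper_width: 0.994
grasp_force: 0.0
```

{"op": "carry_out", "data": {"targets": [[0, 0, 0, 0, 0.2], [0, 0, 0, 0, 0.2], [0, 0, 0, 0, 0.2], [0, 0, 0, 0, 0.2], [0, 0, 0, -2, 0.2], [0, 0, 0, -2, 0.2], [0, 0, 0, 0, 0.2], [0, 0, 0, 0, 0.2]]}}

```text
t: 44.15
eef_pos: [0.59, 0.2268, 0.1415]
tool_rot: [0.001, 0.01, 1.0, -0.0]
contact_force: [2.3, -4.7, 5.9]
gripper_width: 0.74
grasp_force: 24.8
```

{"op": "carry_out", "data": {"targets": [[0, 0, 0, 0, 1], [0, 0, 0, 0, 1], [0, 0, 0, 0, 1], [0, 0, -4.5, 0, 1], [0, 0, -4.5, 0, 1], [0, 0, -4.5, 0, 1], [3.5, 3.5, 0, 0, 1], [3.5, 3.5, 0, 0, 1], [3.5, 3.5, 0, 0, 1], [3.5, 3.5, 0, 0, 1], [0, 0, 0, 0, 1], [0, 0, 0, 0, 1]]}}

```text
t: 45.35
eef_pos: [0.4493, 0.3718, 0.2752]
tool_rot: [-0.0, 0.007, 1.0, 0.0]
contact_force: [0.1, -0.8, 0.1]
gripper_width: 0.998
grasp_force: 0.0
```

```bash
python3 -c "
from h import *
look('o6')"; python3 fit3.py o1 o2 o3 o4 o5 o6 | grep off | grep -v ' 1 off'
python3 - <<'E'
import sys; sys.path.insert(0,'.')
from h import *
im=cv2.imread('pics/raw_top_o6.png'); cv2.imwrite('pics/fin.png',cv2.resize(im[90:240,80:340],None,fx=3,fy=3,interpolation=cv2.INTER_CUBIC))
E
```

```text
45.35 [0.4493 0.3718 0.2752] head 89.2 F [ 0.1 -0.8  0.1] T [-0.055 -0.068  0.014] stem 0.033 w 0.998 g 0.0
{'scene': (array([352.66420125, 140.46100774]), np.float64(207.13868445527797)), 'top': (array([157.25637781, 187.34337407]), np.float64(79.41235680881263))}
mark [0.5825 0.204  0.1673] 0.0014 axial 0.0106 rad 0.0235 ang -86.2
0 (0, 1) 0 off [ 0.07 -0.17  0.11  0.19] rm 0.0223 dg 0.0 cost 6.8 [ 57.2 162.8 214.8 274.1 266.7 270.4]
0 (0,) 0 off [ 0.08 -0.14 -0.   -0.  ] rm 0.0216 dg -0.0 cost 1.4 [ 48.9 160.7 214.4 268.3 259.6 264.8]
0 (1,) 0 off [0.   0.   0.02 0.25] rm 0.0227 dg 0.0 cost 1.0 [ 59.6 165.  218.1 277.5 270.8 273.6]
1 (0, 1) 0 off [ 0.08 -0.17  0.14  0.18] rm 0.0223 dg 0.0 cost 7.7 [ 58.2 163.  214.7 274.  266.6 270.3]
1 (0,) 0 off [ 0.08 -0.14  0.   -0.  ] rm 0.0216 dg -0.0 cost 1.4 [ 48.9 160.7 214.4 268.3 259.6 264.8]
1 (1,) 0 off [0.   0.   0.05 0.23] rm 0.0227 dg 0.0 cost 1.6 [ 60.7 165.  217.9 277.2 270.5 273.4]
2 (0, 1) 0 off [ 0.06 -0.21  0.06  0.23] rm 0.0224 dg -0.0 cost 5.0 [ 56.2 163.  215.4 274.6 267.2 271. ]
2 (0,) 0 off [ 0.07 -0.2  -0.   -0.  ] rm 0.0219 dg 0.0 cost 1.4 [ 49.4 161.2 215.3 269.9 261.3 266.4]
2 (1,) 0 off [ 0.    0.   -0.01  0.27] rm 0.0227 dg 0.0 cost 0.6 [ 58.3 164.9 218.2 277.6 270.8 273.8]
```

View pics/fin.png

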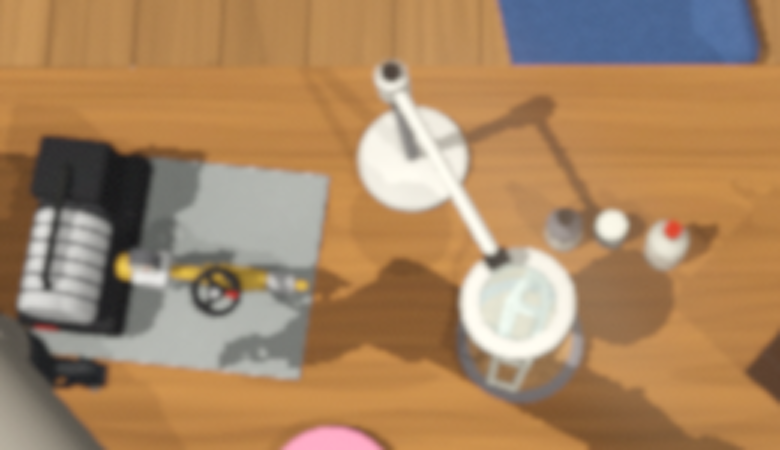

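The lens ring is over the frame at (517,303), and the valve mark is at about (233,294). The two views together put the wheel 270° open, each view alone within 6° of that, and the gripper is clear. Handing in.

```bash
python3 -c "
from station import bot
print(bot.hand_in())"
```

```text
the job is handed in; nothing more can be done
None
```

I handed the job in at about 45 s with everything released: the lens is about 9 mm from the turntable's centre, and the valve was seated gently, then backed out to about 270° (limit ±7°; the two camera views alone read 265° and 274°), but the hand-in returned no verdict.

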